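# Mark out the crest on a carving panel

## Robot

A 6-joint arm with a two-finger parallel gripper is mounted at the origin on the work surface. World frame = base frame: x ahead of the robot, y to its left, z up, the work surface at z = 0. Lengths are in m, angles in rad, forces in N, time in s.
With the tool pointing down it reaches from about 0.35 to 0.975 m from the base axis. Payload 4.9 kg.
Tool frame: the origin (TCP) lies on the front face of the gripper's body, between the roots of the fingers; the fingertips stand ctrl.finger_overhang ahead of it and the grasp point (between the pads) lies 54 mm ahead of it (ctrl.finger_overhang is the distance from the TCP to the fingertips, in m); z points along the fingers, y is the line along which they close (so a half turn about z gives the same grasp; the last joint's range is limited). The gripper opens to 85 mm and grips with 20 to 120 N. Pads are 22 mm wide; open, the fingers measure 114 mm over their backs; the gripper's body (76 mm by 85 mm) begins 54 mm behind the grasp point. The pads swing forward as they close: fully open they stand 13 mm farther back than shut.
Start: joints at [1.056, 0.053, 1.613, -0, 1.476, -0.119], TCP at [0.241, 0.577, 0.304] pointing down, gripper open.
Joint ranges: [-3.01, 3.01], [-1.01, 2.22], [0.06, 2.58], [-1.02, 4.17], [0.09, 2.62], [-3.14, 3.14]. Speed limits (rad/s): [2.57, 2.57, 3.14, 3.14, 3.14, 3.14].

## Interface

Orientations are given as a rotation vector (axis times angle).
In Python, from station import ctrl, vision gives the robot as it stands. The module is installed in compiled form; this text tells all that it offers.
- The arm moves only by the tool drive_tool, never from a script. Its argument "rows" is a list of rows, each a list of 2 entries, a list of its own where there are three numbers: the shift along the tool's x, y, z in m, then the turn about the tool's z in rad. A call has 1 to 10 rows; each row shifts and turns the commanded pose from where the row before left it, along the tool's axes as they then stand; what a row does not reach is not made up. A row lasts 1/10 s, in which the tool goes at most 50 mm and 8.59 degrees, less where a joint would pass 70% of its speed; a pose out of reach is approached as far as the arm can. A call with a gripper value outside its range is refused whole. "jaw" is the closure, from 0 (fully open) to 1 (shut), set as the call begins (left out, the last holds). The fingers move at their own pace and stop on an object; "grip_force" is the grip in N (left out, the last holds). Time passes only in rows, so rows that do not move let the fingers close. It gives the time, the measured TCP pose, the force, the opening and the grip force at its end, in the units of the state.
- ctrl.get_obs(): the state, without advancing time (a new reading comes with each control period).
- vision.get_image(name): name is "side" or "top" or "wrist"; returns a dict with "image" (420x560x3 uint8, blue, green, red), "vertical_fov" (degrees; the focal length in pixels is half the picture's height over the tangent of half this angle, whatever the lens; pixels are square), "cx", "cy" (the principal point, pixels), "dist_coeffs" ([k1, k2, p1, p2, k3] as OpenCV has them; the pictures are not rectified), "R" (3x3) and "t" (3): a world point X has camera coordinates R X + t. Camera axes: x right, y down, z forward; pixel columns grow to the right and rows downward; lengths in m; the calibration is good to about 2 mm. A picture is of the moment at which its call begins. There is no depth.
- ctrl.finish_job(): hands the job in; it is judged then, once.
The state is a dict: "t": time; "q": joint angles; "dq": joint speeds; "effort": joint torques, N m; "tool_pos": TCP position; "tool_rot": TCP orientation; "contact_force": force on the tool from outside, world axes, zero at the start; "wrist_torque": the same for the moment, N m; "opening": finger opening in m; "grip_force": force on a finger pad.
Only numpy, scipy, OpenCV 4.12 (cv2) and the standard library are available. Lean on these libraries where they do the work, as an engineer would, in place of code of your own. Each camera call takes 0.05 s, during which the arm holds its last target. There are 200 camera calls.

## Task

Clear the carver's bench by stacking all the shallow lidded boxes on the deep one, each locked over the lid lugs of the box below, then lift the marking template off the top of the pile of blanks and lay it flat on the panel, between the end stops with its straight edge against the batten. Take the scriber and mark the line: trace the whole curved edge from its left end (as the robot sees it) to its right end, slowly, the point down on the panel and always touching the template. Then stand the scriber back in its stand and lay the template back on the pile, leaving the other things on the bench alone.

Things in the scene. Friction and masses are not known exactly. Their poses are not given: they have to be found in the camera images.
- deep_box: the deep box, foot of the stack, 0.9 kg, stays where it stands: 90 (x) x 60 (y) x 60 mm plus lugs. Lid as on the shallow boxes: two lugs 5 mm high, 34 x 47 mm, stepping in to 30 x 43, centred 21.5 mm either side of the middle along x. A box locked on it has its underside 60 mm above this one's. Origin: centre of the underside
- box1: shallow lidded plywood box with a dark lid, 90 (x) x 60 (y) x 40 mm plus lid lugs, 0.15 to 0.3 kg. Underneath, a 4 mm rim and middle rib, 6 mm deep, leave two recesses 39 x 52 mm that drop over the lugs of the box below with 2.5 mm of play all round, either way round; locked boxes stand 40 mm apart. Origin: centre of underside. May be absent; starts on the panel
- box2: shallow lidded plywood box with a dark lid, 90 (x) x 60 (y) x 40 mm plus lid lugs, 0.15 to 0.3 kg. Underneath, a 4 mm rim and middle rib, 6 mm deep, leave two recesses 39 x 52 mm that drop over the lugs of the box below with 2.5 mm of play all round, either way round; locked boxes stand 40 mm apart. Origin: centre of underside. May be absent; starts on the panel
- box3: shallow lidded plywood box with a dark lid, 90 (x) x 60 (y) x 40 mm plus lid lugs, 0.15 to 0.3 kg. Underneath, a 4 mm rim and middle rib, 6 mm deep, leave two recesses 39 x 52 mm that drop over the lugs of the box below with 2.5 mm of play all round, either way round; locked boxes stand 40 mm apart. Origin: centre of underside. May be absent; starts on the bench
- box4: shallow lidded plywood box with a dark lid, 90 (x) x 60 (y) x 40 mm plus lid lugs, 0.15 to 0.3 kg. Underneath, a 4 mm rim and middle rib, 6 mm deep, leave two recesses 39 x 52 mm that drop over the lugs of the box below with 2.5 mm of play all round, either way round; locked boxes stand 40 mm apart. Origin: centre of underside. May be absent; starts on the bench
- panel: wooden carving panel fixed to the bench, 200 (x) x 280 (y) x 20 mm, a row of carved beads 4 mm proud along its far (+x) edge. Origin: centre of the underside; top face 20 mm above it
- batten: wooden batten clamped across the panel near its robot-side edge, 14 mm high, its far face at x = -65 mm; from that face two end stops 8 mm high stand out 30 mm, inner faces at y = 89 and -89 mm. Two screw clamps at y = 130 and -130, x -123 to -62 mm, rise 65 mm. Origin: at the middle of the panel's top face, axes as the panel's
- template: loose aluminium marking template, 8 mm thick, 0.3 to 0.5 kg, y from -85 to 85 mm, straight edge at x = -30 mm. Curved edge: x = 8 mm, and for |y| < 60 mm x = 8 + 12 (1 + cos(2 pi y / 120 mm)) mm. Origin on the underside. Laid home it lies at x = -35, y = 0, z = 20 mm in the panel's frame, x axes alike, 4 mm of play to each end stop. Starts on top of the pile of blanks
- template_grip (a point): middle of the top of the template's wooden grip block, 36 (x) x 22 (y) mm, from 8 to 30 mm above the template's underside; it is at x = -4, y = 0, z = 30 mm in the template's frame
- blank1: lower of the two loose wooden blanks in the pile, 100 (x) x 200 (y) x 18 mm, 0.3 kg, lying on the bench. Origin: centre of the underside
- blank2: upper blank of the pile, same size, lying on blank1; the template starts on it. Origin: centre of the underside
- scriber: scriber upright in its stand, 119 mm tall, 70 g. From the tip up: steel point of 6 mm diameter with a round end to 20 mm, brass ferrule of 12 mm to 40 mm, square wooden handle 22 x 22 mm to 110 mm. The point is sprung: pressed on a surface it gives up to 6 mm (0.9 N at first, 2.7 N fully in). Origin: at the tip of the free point, z up the handle
- scriber_tip (a point): very tip of the scriber's point
- stand: wooden scriber stand fixed to the bench, 70 x 70 x 50 mm, with a vertical hole of 19 mm diameter right through its middle. The scriber's handle rests on the top face, its tip then 10 mm above the bench. Origin: centre of the underside
- stand_hole (a point): centre of the hole at the stand's top face
- gouge1: carving gouge lying on the bench, about 210 mm long, 20 mm thick, on the robot's side of the panel, a bystander
- oilstone: grey oilstone lying on the bench, 55 x 160 x 25 mm, a bystander
- glue: white glue bottle, 56 mm across, 140 mm tall, a bystander
- offcut: small strip of light wood, 60 x 35 x 22 mm, a bystander

How it is judged:
On the way, in this order (a step that is already met when the one before it is completed fails the run):
1. the shallow boxes are all locked in one stack on the deep box (horizontal distance between each of box1, box2, box3, box4 and deep_box below 0.014 m and angle between each of box1, box2, box3, box4's own z axis and vertical below 0.05 rad and angle between the x axis of each of box1, box2, box3, box4 and the x axis of deep_box, either way round below 0.2 rad and (z of box1 in the frame of deep_box between 0.057 and 0.0625 m or z of box1 in the frame of deep_box between 0.097 and 0.1025 m or z of box1 in the frame of deep_box between 0.137 and 0.1425 m) and (z of box2 in the frame of deep_box between 0.057 and 0.0625 m or z of box2 in the frame of deep_box between 0.097 and 0.1025 m or z of box2 in the frame of deep_box between 0.137 and 0.1425 m) and (z of box3 in the frame of deep_box between 0.057 and 0.0625 m or z of box3 in the frame of deep_box between 0.097 and 0.1025 m or z of box3 in the frame of deep_box between 0.137 and 0.1425 m) and (z of box4 in the frame of deep_box between 0.057 and 0.0625 m or z of box4 in the frame of deep_box between 0.097 and 0.1025 m or z of box4 in the frame of deep_box between 0.137 and 0.1425 m)), for 0.2 s.
2. the template lies flat on the panel between the end stops, straight edge against the batten, curve away from it, let go (x of template in the frame of panel between -0.038 and -0.029 m and y of template in the frame of panel between -0.008 and 0.008 m and z of template in the frame of panel between 0.018 and 0.0225 m and angle between the x axis of template and the x axis of panel, either way round below 0.08 rad and x of panel in the frame of template above 0.02 m and contact force between the fingers and template below 0.1 N), for 0.2 s.
3. the scriber's point is on the panel and touching the template's curved edge at y = 70 mm of the template (within 9 mm) (y of scriber_tip in the frame of template between 0.061 and 0.079 m and x of scriber_tip in the frame of template above 0.006 m and contact force between scriber and template above 0.2 N and contact force between scriber and panel above 0.2 N), for 0.3 s.
4. the scriber's point is on the panel and touching the template's curved edge at y = 50 mm of the template (within 9 mm) (y of scriber_tip in the frame of template between 0.041 and 0.059 m and x of scriber_tip in the frame of template above 0.006 m and contact force between scriber and template above 0.2 N and contact force between scriber and panel above 0.2 N), for 0.3 s.
5. the scriber's point is on the panel and touching the template's curved edge at y = 30 mm of the template (within 9 mm) (y of scriber_tip in the frame of template between 0.021 and 0.039 m and x of scriber_tip in the frame of template above 0.006 m and contact force between scriber and template above 0.2 N and contact force between scriber and panel above 0.2 N), for 0.3 s.
6. the scriber's point is on the panel and touching the template's curved edge at y = 10 mm of the template (within 9 mm) (y of scriber_tip in the frame of template between 0.001 and 0.019 m and x of scriber_tip in the frame of template above 0.006 m and contact force between scriber and template above 0.2 N and contact force between scriber and panel above 0.2 N), for 0.3 s.
7. the scriber's point is on the panel and touching the template's curved edge at y = -10 mm of the template (within 9 mm) (y of scriber_tip in the frame of template between -0.019 and -0.001 m and x of scriber_tip in the frame of template above 0.006 m and contact force between scriber and template above 0.2 N and contact force between scriber and panel above 0.2 N), for 0.3 s.
8. the scriber's point is on the panel and touching the template's curved edge at y = -30 mm of the template (within 9 mm) (y of scriber_tip in the frame of template between -0.039 and -0.021 m and x of scriber_tip in the frame of template above 0.006 m and contact force between scriber and template above 0.2 N and contact force between scriber and panel above 0.2 N), for 0.3 s.
9. the scriber's point is on the panel and touching the template's curved edge at y = -50 mm of the template (within 9 mm) (y of scriber_tip in the frame of template between -0.059 and -0.041 m and x of scriber_tip in the frame of template above 0.006 m and contact force between scriber and template above 0.2 N and contact force between scriber and panel above 0.2 N), for 0.3 s.
10. the scriber's point is on the panel and touching the template's curved edge at y = -70 mm of the template (within 9 mm) (y of scriber_tip in the frame of template between -0.079 and -0.061 m and x of scriber_tip in the frame of template above 0.006 m and contact force between scriber and template above 0.2 N and contact force between scriber and panel above 0.2 N), for 0.3 s.
At the end, for the whole second after the job is handed in: all shallow boxes locked in one level stack on the deep box (within 14 mm and 0.2 rad of it, heights to 2.5 mm), which stays within 40 mm of its place; scriber upright in its stand, handle on its top; template flat on the upper blank, within 35 mm of its middle; all at rest (all of step 1 and distance of deep_box from where it was at the start of the episode below 0.04 m and angle between each of deep_box, template's own z axis and vertical below 0.05 rad and horizontal distance between scriber and stand_hole below 0.008 m and angle between scriber's own z axis and vertical below 0.15 rad and z of scriber in the frame of stand between 0.005 and 0.015 m and horizontal distance between template and blank2 below 0.035 m and z of template in the frame of blank2 between 0.0155 and 0.0205 m and z of blank2 in the frame of blank1 between 0.0155 and 0.0205 m and linear speed of each of box1, box2, box3, box4, template, scriber below 0.02 m/s); the robot touches nothing.
It fails at once if a bystander (gouge, oilstone, glue, offcut) is pushed aside by more than 40 mm (distance of any of gouge1, oilstone, glue, offcut from where it was at the start of the episode above 0.04 m).
Of box1, box2, box3, box4 only 2 to 3 are there at a start; the rules pass over those that are not, and their reading is None.
At some moment in a run one of box1, box2, box3, box4 may be knocked a few centimetres aside while the robot is not near it.
It also fails if it takes over 210 s, if anything falls off the work surface, if the arm or the gripper's body presses on something with over 40 N, if the wrist force passes 120 N, or if a joint passes its speed limit or range.

## Working session

There is one attempt and no reset: what is moved stays moved. The work goes in short steps, Python scripts to look and compute and a tool call to move; the robot and the scene stay as the last step left them, time stands still between calls to the robot, and variables do not carry over. Pictures are saved under pics/ and viewed, at most 14 in all, crops included, and the job is handed in when it is done.

Besides the shell and the picture viewer there is one more tool, called after ">>>" as a command line: name --argument value ..., lists and objects as JSON in quotes. drive_tool: Moves the arm, as the interface text tells. Its arguments: {"type":"object","properties":{"rows":{"type":"array","items":{"type":"array"}},"jaw":{"type":"number"},"grip_force":{"type":"number"}},"required":["rows"]}

```bash
mkdir -p pics
cat > h.py <<'E'
import numpy as np, cv2, pickle
from station import ctrl, vision
from scipy.spatial.transform import Rotation as Ro
def snap(n,f):
    d=vision.get_image(n); cv2.imwrite(f'pics/{f}.png',d['image']); pickle.dump(d,open(f'pics/{f}.pkl','wb')); return d
def load(f): return pickle.load(open(f'pics/{f}.pkl','rb'))
def K(d):
    f=d['image'].shape[0]/2/np.tan(np.radians(d['vertical_fov'])/2)
    return np.array([[f,0,d['cx']],[0,f,d['cy']],[0,0,1]])
def px2w(d,uv,z):
    uv=np.array(uv,float).reshape(-1,1,2); n=cv2.undistortPoints(uv,K(d),np.array(d['dist_coeffs'])).reshape(-1,2)
    R=np.array(d['R']);t=np.array(d['t']);C=-R.T@t
    r=np.c_[n,np.ones(len(n))]@R; z=np.broadcast_to(z,len(n))
    return C+r*((z-C[2])/r[:,2])[:,None]
def w2px(d,X):
    R=np.array(d['R']);t=np.array(d['t'],float)
    return cv2.projectPoints(np.array(X,float).reshape(-1,1,3),cv2.Rodrigues(R)[0],t,K(d),np.array(d['dist_coeffs']))[0].reshape(-1,2)
def crop(d,x0,y0,w,h,s,f):
    cv2.imwrite(f'pics/{f}.png',cv2.resize(d['image'][y0:y0+h,x0:x0+w],None,fx=s,fy=s,interpolation=cv2.INTER_CUBIC))
def st():
    o=ctrl.get_obs(); 
    R=Ro.from_rotvec(o['tool_rot']).as_matrix()
    print('t',round(o['t'],2),'pos',np.round(o['tool_pos'],4),'toolx',np.round(R[:,0],3),'tooly',np.round(R[:,1],3),'z',np.round(R[:,2],3),'F',np.round(o['contact_force'],2),'open',o['opening'],'grip',o['grip_force'],'q',np.round(o['q'],2))
    return o,R
E
python3 - <<'E'
from h import *
st(); print(ctrl.finger_overhang)
a=snap('top','top0');b=snap('side','side0')
for d in(a,b):print(-np.array(d['R']).T@d['t'],d['vertical_fov'])
cv2.imwrite('pics/top0b.png',cv2.resize(a['image'],(800,600),interpolation=cv2.INTER_CUBIC))
cv2.imwrite('pics/side0b.png',cv2.resize(b['image'],(800,600),interpolation=cv2.INTER_CUBIC))
E
```

```text
t 0.0 pos [0.2407 0.5763 0.3027] toolx [-0.923  0.386  0.   ] tooly [ 0.386  0.923 -0.002] z [-0.001 -0.002 -1.   ] F [ 0.35 -0.94  0.21] open 0.08574708023827314 grip 0.0 q [ 1.06  0.05  1.61 -0.    1.48 -0.12]
0.0726
[0.31537007 0.00868324 1.20674005] 47.51308610524099
[ 0.3006168  -0.67976315  0.70680069] 54.975748326325196
```

View pics/top0b.png

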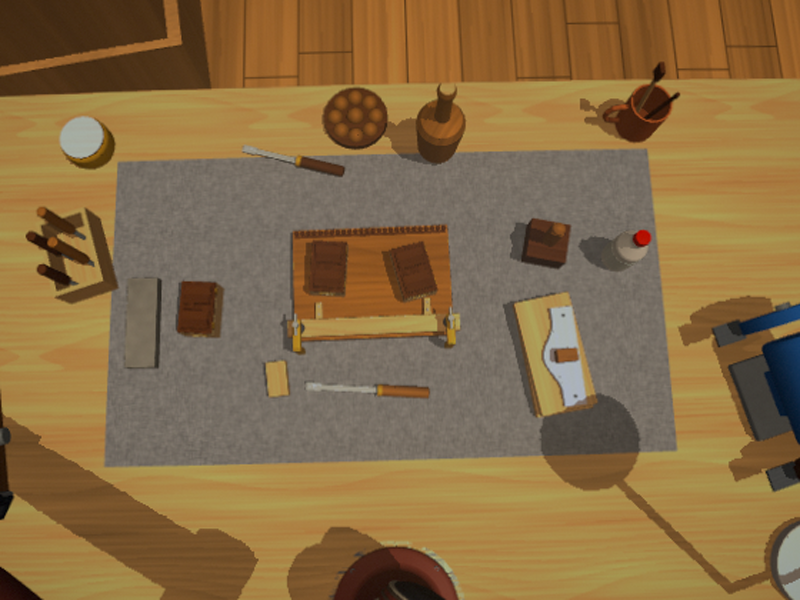

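View pics/side0b.png

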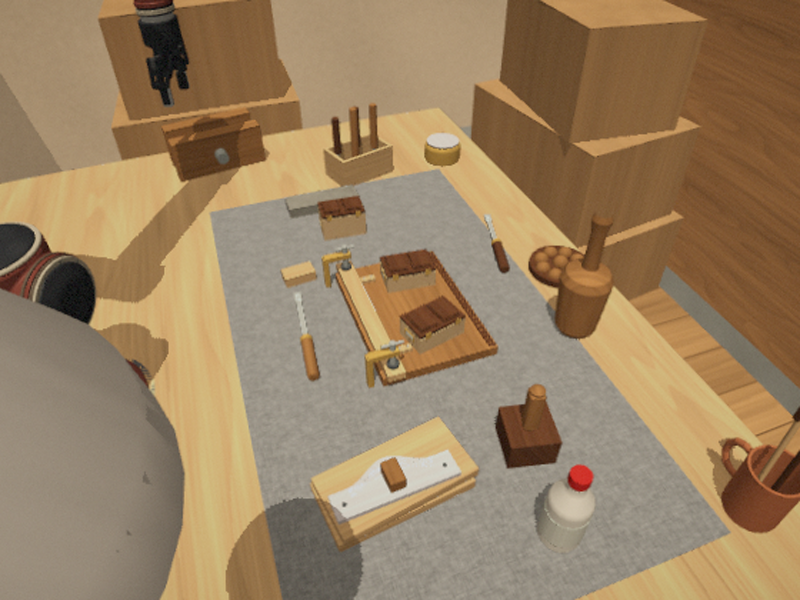

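Run:
```python
from h import *
a=load('top0'); crop(a,80,145,260,140,3,'c1'); crop(a,345,140,125,155,3.8,'c2')
```

```text
(no output)
```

View pics/c1.png

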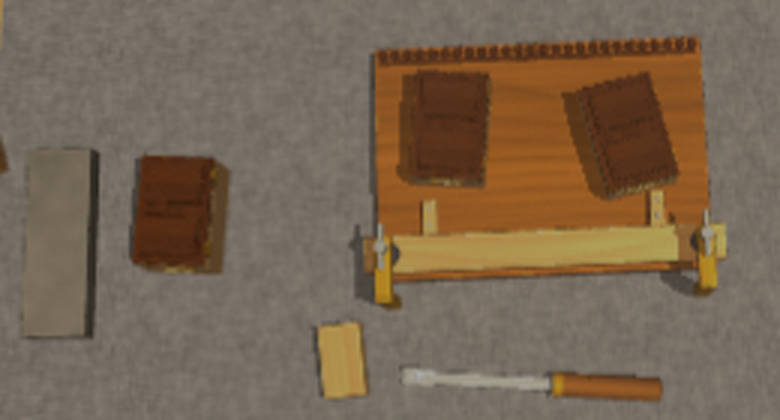

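View pics/c2.png

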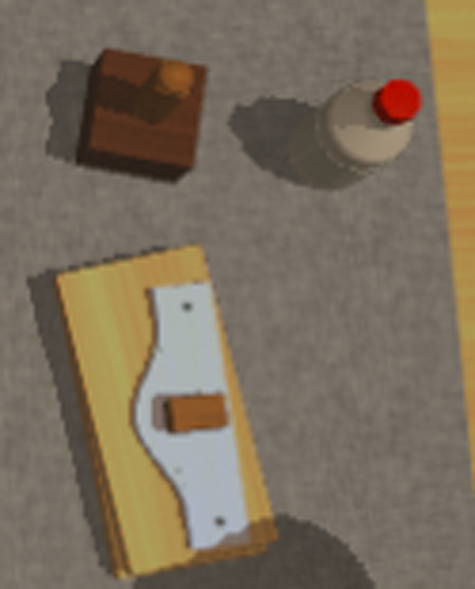

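Run:
```python
from h import *
a=load('top0')
def m(pts,z,s,ox,oy,n):
    p=(np.array(pts)+.5)/s-.5+[ox,oy]; w=px2w(a,p,z); print(n,np.round(w[:,:2],4).tolist(),'c',np.round(w.mean(0)[:2],4)); 
    for i in range(len(w)):
        e=w[(i+1)%len(w)]-w[i]; print('   len',round(np.hypot(*e[:2]),4),'ang',round(np.degrees(np.arctan2(e[1],e[0])),1))
    return w
c1=(3,80,145);c2=(3.8,345,140)
m([(145,157),(213,157),(203,265),(135,265)],.06,*c1,'deep')
m([(418,72),(490,73),(485,182),(412,182)],.06,*c1,'L')
m([(582,93),(648,73),(678,178),(610,195)],.06,*c1,'R')
m([(374,64),(698,50)],.02,*c1,'panelfar')
m([(388,238),(690,227)],.034,*c1,'batten far')
m([(425,200),(437,200),(652,190),(664,190)],.028,*c1,'stops')
m([(375,275),(710,265)],.02,*c1,'panelnear')
m([(153,287),(213,283),(247,545),(190,550)],.044,*c2,'tmpl')
m([(187,306),(220,520)],.044,*c2,'tmplholes')
m([(170,398),(226,394),(230,428),(168,432)],.066,*c2,'grip')
m([(103,50),(208,67),(193,168),(85,155)],.05,*c2,'stand')
m([(177,75)],.125,*c2,'scr')
m([(57,274),(200,246),(276,540),(128,575)],.036,*c2,'blank2')
m([(25,150),(92,150),(90,338),(22,336)],.025,*c1,'oil')
```

```text
deep [[0.5612, 0.3521], [0.5596, 0.2959], [0.4706, 0.3026], [0.4721, 0.358]] c [0.5159 0.3271]
   len 0.0562 ang -91.6
   len 0.0893 ang 175.7
   len 0.0555 ang 88.5
   len 0.0893 ang -3.8
L [[0.6266, 0.127], [0.6241, 0.0675], [0.5325, 0.0732], [0.5342, 0.1327]] c [0.5794 0.1001]
   len 0.0596 ang -92.4
   len 0.0917 ang 176.5
   len 0.0595 ang 88.4
   len 0.0926 ang -3.5
R [[0.605, -0.008], [0.6205, -0.0631], [0.5315, -0.0843], [0.519, -0.0283]] c [ 0.569  -0.0459]
   len 0.0572 ang -74.3
   len 0.0915 ang -166.6
   len 0.0573 ang 102.6
   len 0.0884 ang 13.3
panelfar [[0.6457, 0.1688], [0.6504, -0.1093]] c [0.648  0.0298]
   len 0.2782 ang -89.0
   len 0.2782 ang 91.0
batten far [[0.4925, 0.1558], [0.4948, -0.0946]] c [0.4936 0.0306]
   len 0.2504 ang -89.5
   len 0.2504 ang 90.5
stops [[0.5247, 0.1254], [0.5244, 0.1154], [0.5279, -0.0647], [0.5276, -0.0747]] c [0.5262 0.0253]
   len 0.01 ang -91.6
   len 0.1801 ang -88.9
   len 0.0101 ang -91.6
   len 0.2001 ang 90.8
panelnear [[0.4637, 0.1686], [0.4644, -0.1112]] c [0.464  0.0287]
   len 0.2798 ang -89.9
   len 0.2798 ang 90.1
tm
[... 446 characters left out ...]
g -177.5
   len 0.0397 ang 91.9
   len 0.0216 ang -7.4
stand [[0.6604, -0.2576], [0.6469, -0.3269], [0.5784, -0.3116], [0.589, -0.2408]] c [ 0.6187 -0.2842]
   len 0.0707 ang -101.0
   len 0.0702 ang 167.4
   len 0.0716 ang 81.5
   len 0.0732 ang -13.2
scr [[0.6207, -0.2854]] c [ 0.6207 -0.2854]
   len 0.0 ang 0.0
blank2 [[0.5127, -0.2202], [0.5287, -0.3162], [0.3353, -0.3514], [0.3163, -0.2542]] c [ 0.4232 -0.2855]
   len 0.0973 ang -80.5
   len 0.1966 ang -169.7
   len 0.099 ang 101.1
   len 0.1993 ang 9.8
oil [[0.5777, 0.4655], [0.5761, 0.408], [0.4169, 0.4048], [0.4199, 0.462]] c [0.4976 0.4351]
   len 0.0576 ang -91.7
   len 0.1592 ang -178.9
   len 0.0572 ang 86.9
   len 0.1579 ang 1.3
```

```bash
cat >> h.py <<'E'
def plan(*wps,pose=None):
    """wps: (x,y,z,yaw_of_tool_y deg or None). prints turn and then shift, tool axes after the turn (tool down)"""
    if pose is None:
        o,R=st(); p=np.array(o['tool_pos']); yaw=np.degrees(np.arctan2(R[1,1],R[0,1]))
    else: p=np.array(pose[:3]);yaw=pose[3]
    for w in wps:
        turn=0
        if w[3] is not None: turn=(w[3]-yaw+90)%180-90; yaw+=turn
        d=np.array(w[:3])-p; c,s=np.cos(np.radians(yaw)),np.sin(np.radians(yaw))
        ty=np.array([c,s,0]); tz=np.array([0,0,-1.]); tx=np.cross(ty,tz)
        v=[d@tx,d@ty,d@tz]; print('turn',round(-np.radians(turn),3),'shift',np.round(v,4),'dist',round(np.linalg.norm(d),3)); p=np.array(w[:3],float)
E
python3 - <<'E'
from h import *
plan((.5794,.1,.25,86.5),(.5794,.1,.094,None))
E
```

```text
t 0.1 pos [0.2408 0.5763 0.3028] toolx [-0.923  0.386  0.   ] tooly [ 0.386  0.923 -0.002] z [-0.001 -0.002 -1.   ] F [ 0.18  0.08 -0.12] open 0.08523819772899734 grip 0.0 q [ 1.06  0.05  1.61 -0.    1.48 -0.12]
turn -0.335 shift [-0.3671 -0.4547  0.0528] dist 0.587
turn -0.0 shift [0.    0.    0.156] dist 0.156
```

>>> drive_tool --rows '[[[0,0,0],-0.112],[[0,0,0],-0.112],[[0,0,0],-0.111],[[-0.0262,-0.0325,0.0038],0],[[-0.0262,-0.0325,0.0038],0],[[-0.0262,-0.0325,0.0038],0],[[-0.0262,-0.0325,0.0038],0],[[-0.0262,-0.0325,0.0038],0],[[-0.0262,-0.0325,0.0038],0],[[-0.0262,-0.0325,0.0038],0]]' --jaw 0 --grip_force 40

```text
t: 1.1
tool_pos: [0.4107, 0.3368, 0.2767]
tool_rot: [-0.095, -3.14, 0.0]
contact_force: [1.0, -0.4, 0.2]
opening: 0.0854
grip_force: 0.0
```

>>> drive_tool --rows '[[[-0.0262,-0.0325,0.0038],0],[[-0.0262,-0.0325,0.0038],0],[[-0.0262,-0.0325,0.0038],0],[[-0.0262,-0.0325,0.0038],0],[[-0.0262,-0.0325,0.0038],0],[[-0.0262,-0.0325,0.0038],0],[[-0.0262,-0.0325,0.0038],0],[[0,0,0],0],[[0,0,0],0]]'

```text
t: 2.0
tool_pos: [0.5793, 0.0996, 0.2499]
tool_rot: [-0.098, -3.138, -0.001]
contact_force: [0.4, 0.4, -0.4]
opening: 0.0855
grip_force: 0.0
```

Run:
```python
from h import *
o,R=st(); d=snap('wrist','w1'); e=snap('top','t1')
C=-np.array(d['R']).T@d['t']; print('camoff tool',R.T@(C-o['tool_pos']),d['vertical_fov'], np.round(R.T@np.array(d['R']).T,2).tolist())
print(cv2.absdiff(e['image'],load('top0')['image'])[145:285,80:175].mean())
im=np.hstack([d['image'][:, :], cv2.resize(e['image'][145:285,80:340],(560,302))[:, :]] if 0 else [d['image']])
cv2.imwrite('pics/w1b.png',im)
```

```text
t 2.0 pos [0.5793 0.0996 0.2499] toolx [-0.998  0.063  0.002] tooly [0.063 0.998 0.   ] z [-0.002  0.    -1.   ] F [ 0.4   0.37 -0.37] open 0.08551546074747762 grip 0.0 q [ 0.04  0.    1.75  0.    1.39 -1.46]
camoff tool [ 0.06787929 -0.00059523 -0.07051331] 69.84594104870013 [[-0.0, -0.96, -0.27], [1.0, -0.0, 0.0], [-0.0, -0.27, 0.96]]
21.423734335839598
```

View pics/w1b.png

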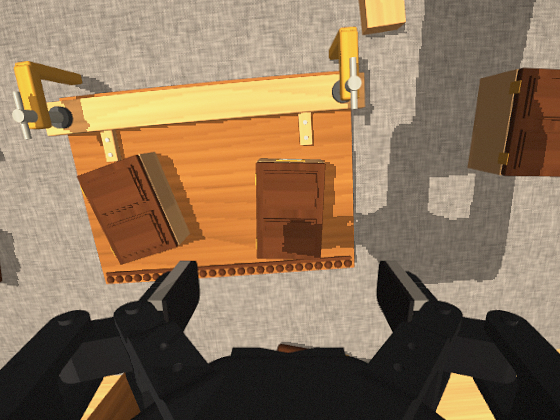

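Run:
```python
from h import *
a=load('w1')
def m(n,pts,z):
    w=px2w(a,pts,z); e=w[1]-w[0]; print(n,np.round(w[:,:2],4).tolist(),np.round(w.mean(0)[:2],4),'ang',round(np.degrees(np.arctan2(e[1],e[0])),2),'len',[round(float(np.linalg.norm(w[(i+1)%len(w)]-w[i])),4) for i in range(len(w))])
m('L',[(257,161),(256,257),(322,258),(325,163)],.06)
m('R',[(79,177),(122,264),(177,246),(141,153)],.06)
m('battenfar',[(72,132),(340,108)],.034)
m('stops',[(108,160),(120,158),(299,144),(312,144)],.028)
m('panelfar',[(106,277),(355,263)],.022)
m('deepR',[(518,70),(504,173)],.06)
```

```text
L [[0.5356, 0.0756], [0.6244, 0.0667], [0.6293, 0.1284], [0.541, 0.1339]] [0.5826 0.1011] ang -5.78 len [0.0892, 0.062, 0.0885, 0.0585]
R [[0.5386, -0.0841], [0.624, -0.0626], [0.6088, -0.0061], [0.522, -0.0237]] [ 0.5734 -0.0441] ang 14.14 len [0.0881, 0.0585, 0.0886, 0.0626]
battenfar [[0.4986, -0.0995], [0.4951, 0.1522]] [0.4969 0.0263] ang 90.81 len [0.2517, 0.2517]
stops [[0.5275, -0.0735], [0.5265, -0.0611], [0.5251, 0.1135], [0.5259, 0.1259]] [0.5262 0.0262] ang 94.73 len [0.0125, 0.1746, 0.0124, 0.1994]
panelfar [[0.6551, -0.1087], [0.6547, 0.1677]] [0.6549 0.0295] ang 90.08 len [0.2763, 0.2763]
deepR [[0.4736, 0.296], [0.5589, 0.2933]] [0.5162 0.2946] ang -1.82 len [0.0853, 0.0853]
```

>>> drive_tool --rows '[[[0,0,0.03],0],[[0,0,0.03],0],[[0,0,0.03],0],[[0,0,0.02],0]]'

```text
t: 2.5
tool_pos: [0.5776, 0.1017, 0.1385]
tool_rot: [-0.092, -3.138, 0.0]
contact_force: [0.3, 0.1, -1.1]
opening: 0.0851
grip_force: 0.0
```

>>> drive_tool --rows '[[[-0.003,-0.001,0.025],0],[[0,0,0.0195],0],[[0,0,0],0]]'

```text
t: 2.8
tool_pos: [0.5794, 0.1003, 0.093]
tool_rot: [-0.092, -3.134, 0.0]
contact_force: [-0.7, 0.7, 0.4]
opening: 0.0855
grip_force: 0.0
```

>>> drive_tool --rows '[[[0,0,0],0],[[0,0,0],0],[[0,0,0],0],[[0,0,0],0],[[0,0,0],0],[[0,0,0],0],[[0,0,0],0],[[0,0,0],0]]' --jaw 1

```text
t: 3.6
tool_pos: [0.5835, 0.0995, 0.0983]
tool_rot: [0.095, 3.137, 0.001]
contact_force: [-1.5, 1.9, 7.3]
opening: 0.0595
grip_force: 45.5
```

>>> drive_tool --rows '[[[0,0,-0.02],0],[[0,0,-0.04],0],[[0,0,-0.04],0],[[0,0,-0.02],0],[[0,0,0],0]]'

```text
t: 4.1
tool_pos: [0.5842, 0.099, 0.2205]
tool_rot: [0.095, 3.132, 0.001]
contact_force: [0.3, 0.4, -2.3]
opening: 0.0595
grip_force: 44.7
```

Run:
```python
from h import *
plan((.516,.325,.22,86.7),(.516,.325,.15,None))
```

```text
t 4.1 pos [0.5842 0.099  0.2205] toolx [-0.998  0.061 -0.008] tooly [0.061 0.998 0.001] z [ 0.008  0.    -1.   ] F [ 0.33  0.42 -2.26] open 0.059529444132098354 grip 44.725053906440735 q [ 0.04  0.04  1.77 -0.    1.33 -1.47]
turn -0.003 shift [0.0811 0.2217 0.0005] dist 0.236
turn -0.0 shift [0.   0.   0.07] dist 0.07
```

>>> drive_tool --rows '[[[0.0098,0.0277,0],0],[[0.0098,0.0277,0],0],[[0.0098,0.0277,0],0],[[0.0098,0.0277,0],0],[[0.0098,0.0277,0],0],[[0.0098,0.0277,0],0],[[0.0098,0.0277,0],0],[[0.0098,0.0277,0],0],[[0,0,0],0],[[0,0,0],0]]'

```text
t: 5.1
tool_pos: [0.5164, 0.3248, 0.2136]
tool_rot: [-0.093, -3.137, 0.004]
contact_force: [1.0, -0.8, -1.7]
opening: 0.0598
grip_force: 44.7
```

>>> drive_tool --rows '[[[0,0,0.03],0],[[0,0,0.03],0],[[0,0,0],0],[[0,0,0],0]]'

```text
t: 5.5
tool_pos: [0.5172, 0.3238, 0.155]
tool_rot: [-0.097, -3.138, 0.002]
contact_force: [0.6, 0.4, -1.1]
opening: 0.0598
grip_force: 44.6
```

Run:
```python
from h import *
st(); d=snap('side','s2'); e=snap('top','t2'); f=snap('wrist','w2')
p=w2px(d,[.516,.325,.08])[0]; q=w2px(e,[.516,.325,.1])[0]; print(p,q)
g=lambda a,p,r:cv2.resize(a['image'][int(p[1])-r:int(p[1])+r,int(p[0])-r:int(p[0])+r],(400,400),interpolation=cv2.INTER_CUBIC)
cv2.imwrite('pics/v2.png',np.hstack([g(d,p,40),cv2.resize(f['image'],(400,300)) if 0 else g(e,q,40)])); print(p-40,q-40)
```

```text
t 5.5 pos [0.5172 0.3238 0.155 ] toolx [-0.998  0.062  0.002] tooly [ 0.062  0.998 -0.002] z [-0.003 -0.001 -1.   ] F [ 0.63  0.41 -1.06] open 0.059842938468773324 grip 44.614160656929016 q [ 0.44  0.15  1.76 -0.    1.23 -1.07]
[237.13129076 138.34601646] [133.94846281 212.01286398]
[197.13129076  98.34601646] [ 93.94846281 172.01286398]
```

View pics/v2.png

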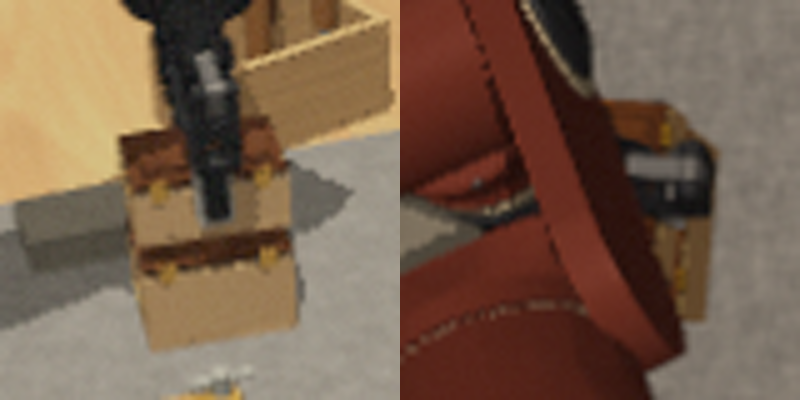

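Run:
```python
from h import *
d=load('s2')
for z in(.05,.053,.107,.11,.113):
  for x in (.516,): print(z,(w2px(d,[[x,.295,z],[x+.01,.295,z]])-[197,98])*5)
```

```text
0.05 [[217.57678878 271.2677217 ]
 [234.02667235 267.95825949]]
0.053 [[217.21491472 266.96433919]
 [233.69250747 263.65754587]]
0.107 [[210.51238927 187.05601046]
 [227.50304667 183.80433938]]
0.11 [[210.12927873 182.47680592]
 [227.14925306 179.22861209]]
0.113 [[209.74500912 177.882462  ]
 [226.794388   174.63779142]]
```

>>> drive_tool --rows '[[[0,0.0007,0.006],0],[[0,0,0.006],0],[[0,0,0.005],0],[[0,0,0],0],[[0,0,0],0]]'

```text
t: 6.15
tool_pos: [0.5174, 0.3256, 0.1389]
tool_rot: [-0.095, -3.14, 0.001]
contact_force: [0.2, -0.1, -2.7]
opening: 0.0595
grip_force: 44.8
```

>>> drive_tool --rows '[[[0,0,0.002],0],[[0,0,0.002],0],[[0,0,0],0],[[0,0,0],0]]'

```text
t: 6.55
tool_pos: [0.5178, 0.3259, 0.1383]
tool_rot: [-0.095, -3.14, 0.001]
contact_force: [-8.1, -4.0, 11.6]
opening: 0.0593
grip_force: 46.6
```

>>> drive_tool --rows '[[[0,0,0],0],[[0,0,0],0],[[0,0,0],0],[[0,0,0],0],[[0,0,-0.03],0],[[0,0,-0.05],0],[[0,0,-0.04],0],[[0,0,0],0]]' --jaw 0

```text
t: 7.35
tool_pos: [0.5206, 0.3271, 0.2636]
tool_rot: [0.095, 3.128, 0.01]
contact_force: [0.5, 0.9, 0.6]
opening: 0.0855
grip_force: 0.0
```

Run:
```python
from h import *
st(); d=snap('side','s3'); f=snap('wrist','w3')
p=np.array([237,138]); g=lambda a,p,r:cv2.resize(a['image'][int(p[1])-r:int(p[1])+r,int(p[0])-r:int(p[0])+r],(400,400),interpolation=cv2.INTER_CUBIC)
cv2.imwrite('pics/v3.png',np.hstack([g(d,p,40),cv2.copyMakeBorder(cv2.resize(f['image'],(400,300)),0,100,0,0,0)]))
for z in (.05,.09,.1): print(w2px(d,[[.516,.295,z]])*5-[985,490])
print(w2px(d,[[.471,.298,.1],[.471,.298,.06],[.561,.293,.1],[.561,.293,.06]])*5-[985,490])
plan((.5715,-.045,.26,104),(.5715,-.045,.102,None))
```

```text
t 7.35 pos [0.5206 0.3271 0.2636] toolx [-0.998  0.061 -0.012] tooly [0.061 0.998 0.007] z [ 0.012  0.006 -1.   ] F [0.54 0.89 0.61] open 0.08546937306804428 grip 0.0 q [ 0.44  0.05  1.68 -0.    1.39 -1.07]
[[217.57678878 271.2677217 ]]
[[212.66165758 212.72193597]]
[[211.40182993 197.68230366]]
[[133.25128335 209.90082295]
 [139.97379668 269.20433885]
 [288.04966571 184.85062275]
 [291.30936895 243.88301597]]
t 7.45 pos [0.5182 0.3259 0.2567] toolx [-0.998  0.061 -0.003] tooly [0.061 0.998 0.001] z [ 0.003  0.001 -1.   ] F [-0.11  0.58 -0.38] open 0.08516100031789843 grip 0.0 q [ 0.44  0.05  1.69 -0.    1.39 -1.07]
turn -0.305 shift [ 0.038  -0.3728 -0.0033] dist 0.375
turn -0.0 shift [0.    0.    0.158] dist 0.158
```

View pics/v3.png

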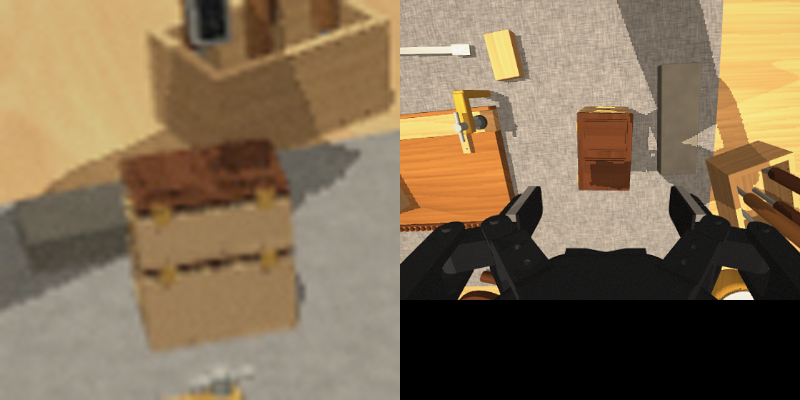

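>>> drive_tool --rows '[[[0,0,0],-0.102],[[0,0,0],-0.102],[[0,0,0],-0.101],[[0.0048,-0.0466,0],0],[[0.0048,-0.0466,0],0],[[0.0048,-0.0466,0],0],[[0.0048,-0.0466,0],0],[[0.0048,-0.0466,0],0],[[0.0048,-0.0466,0],0],[[0.0048,-0.0466,0],0]]'

```text
t: 8.45
tool_pos: [0.5627, -0.0007, 0.2524]
tool_rot: [0.382, -3.114, -0.002]
contact_force: [-0.1, -0.5, 0.3]
opening: 0.0856
grip_force: 0.0
```

>>> drive_tool --rows '[[[0.0044,-0.0466,0],0],[[0,0,0],0],[[0,0,0],0]]'

```text
t: 8.75
tool_pos: [0.57, -0.046, 0.2527]
tool_rot: [0.379, -3.115, -0.003]
contact_force: [-0.1, -0.5, -0.2]
opening: 0.0853
grip_force: 0.0
```

Run:
```python
from h import *
st(); d=snap('wrist','w4')
c=w2px(d,[[.569+sx*.0437-sy*.0073, -.045+sx*.0109+sy*.0291,.06] for sx,sy in((-1,-1),(1,-1),(1,1),(-1,1))]); print(c.round(0).tolist())
x,y=c.mean(0).astype(int); crop(d,140,80,280,210,2.8,'v4')
f=load('w3'); p=(np.array([(578,112),(578,189),(630,189),(631,112)])-[400,0])*1.4
w=px2w(f,p,.1); print(w.round(4),w.mean(0))
```

```text
t 8.75 pos [ 0.57   -0.046   0.2527] toolx [-0.971 -0.24   0.004] tooly [-0.24   0.971  0.002] z [-0.004  0.001 -1.   ] F [-0.08 -0.54 -0.21] open 0.08533954545628515 grip 0.0 q [-0.21 -0.03  1.79  0.    1.39 -2.02]
[[254.0, 157.0], [257.0, 254.0], [321.0, 253.0], [324.0, 157.0]]
[[0.4708 0.3006 0.1   ]
 [0.5596 0.292  0.1   ]
 [0.5634 0.3529 0.1   ]
 [0.4743 0.3566 0.1   ]] [0.51703724 0.32549764 0.1       ]
```

View pics/v4.png

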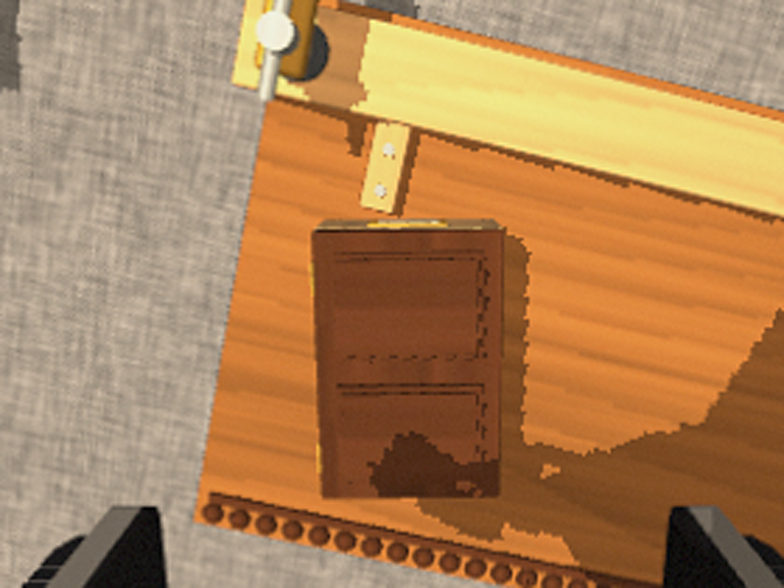

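Run:
```python
from h import *
plan((.5725,-.0465,.101,None))
```

```text
t 8.8 pos [ 0.57   -0.045   0.2531] toolx [-0.97  -0.241  0.003] tooly [-0.241  0.97   0.002] z [-0.004  0.001 -1.   ] F [ 0.41 -0.5   0.62] open 0.08559224135917871 grip 0.0 q [-0.21 -0.03  1.79  0.    1.39 -2.02]
turn -0.0 shift [-0.002  -0.0021  0.1521] dist 0.152
```

>>> drive_tool --rows '[[[-0.002,-0.002,0.03],0],[[0,0,0.035],0],[[0,0,0.035],0],[[0,0,0.03],0],[[0,0,0.022],0],[[0,0,0],0],[[0,0,0],0]]'

```text
t: 9.5
tool_pos: [0.5729, -0.0454, 0.1028]
tool_rot: [0.385, -3.117, -0.001]
contact_force: [0.9, -0.2, 0.1]
opening: 0.0858
grip_force: 0.0
```

>>> drive_tool --rows '[[[0,0,0],0],[[0,0,0],0],[[0,0,0],0],[[0,0,0],0],[[0,0,0],0],[[0,0,0],0],[[0,0,0],0],[[0,0,0],0]]' --jaw 1

```text
t: 10.3
tool_pos: [0.5746, -0.0467, 0.1054]
tool_rot: [-0.382, 3.115, -0.001]
contact_force: [-0.3, 1.3, 6.7]
opening: 0.0595
grip_force: 45.5
```

>>> drive_tool --rows '[[[0,0,-0.02],0],[[0,0,-0.04],0],[[0,0,-0.04],0],[[0,0,-0.04],0],[[0,0,-0.02],0],[[0,0,0],0]]'

```text
t: 10.9
tool_pos: [0.5749, -0.0471, 0.2678]
tool_rot: [-0.382, 3.111, -0.004]
contact_force: [-0.1, 0.3, -2.6]
opening: 0.059
grip_force: 44.5
```

Run:
```python
from h import *
plan((.517,.3255,.26,86.6),(.517,.3255,.2,None))
```

```text
t 10.9 pos [ 0.5749 -0.0471  0.2678] toolx [-0.97  -0.242 -0.007] tooly [-0.242  0.97  -0.004] z [ 0.008 -0.002 -1.   ] F [-0.11  0.27 -2.61] open 0.05903884570040654 grip 44.54212725162506 q [-0.21 -0.04  1.77 -0.    1.41 -2.03]
turn 0.303 shift [0.0799 0.3685 0.0078] dist 0.377
turn -0.0 shift [0.   0.   0.06] dist 0.06
```

>>> drive_tool --rows '[[[0,0,0],0.101],[[0,0,0],0.101],[[0,0,0],0.101],[[0.0087,0.041,0],0],[[0.0087,0.041,0],0],[[0.0087,0.041,0],0],[[0.0087,0.041,0],0],[[0.0087,0.041,0],0],[[0.0087,0.041,0],0],[[0.0087,0.041,0],0]]'

```text
t: 11.9
tool_pos: [0.5279, 0.2446, 0.2603]
tool_rot: [-0.093, -3.137, 0.002]
contact_force: [1.0, -0.2, -1.1]
opening: 0.0592
grip_force: 44.5
```

>>> drive_tool --rows '[[[0.0087,0.041,0],0],[[0.0087,0.041,0],0],[[0,0,0],0],[[0,0,0.03],0],[[0,0,0.03],0],[[0,0,0],0],[[0,0,0],0]]'

```text
t: 12.6
tool_pos: [0.5161, 0.3253, 0.2013]
tool_rot: [-0.093, -3.137, 0.003]
contact_force: [0.2, -0.4, -0.0]
opening: 0.0594
grip_force: 44.6
```

Run:
```python
from h import *
st(); d=snap('side','s5')
p=np.array([237,133]); g=lambda a,p,r:cv2.resize(a['image'][int(p[1])-r:int(p[1])+r,int(p[0])-r:int(p[0])+r],(600,600),interpolation=cv2.INTER_CUBIC)
cv2.imwrite('pics/v5.png',g(d,p,40))
for z in (.05,.09,.1,.14,.15): print(z,w2px(d,[[.517,.295,z]])*7.5-p*7.5+300)
```

```text
t 12.6 pos [0.5161 0.3253 0.2013] toolx [-0.998  0.059  0.003] tooly [ 0.059  0.998 -0.002] z [-0.003 -0.002 -1.   ] F [ 0.19 -0.37 -0.05] open 0.05938663810281474 grip 44.56572353839874 q [ 0.44  0.1   1.74 -0.    1.31 -1.07]
0.05 [[328.83669145 443.90413556]]
0.09 [[321.52062698 356.09123634]]
0.1 [[319.64539795 333.53340917]]
0.14 [[311.95276132 240.77935125]]
0.15 [[309.98050413 216.94214919]]
```

View pics/v5.png

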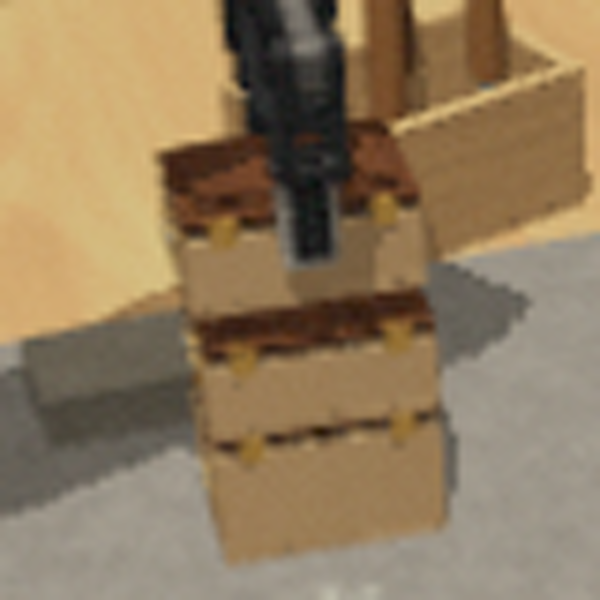

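>>> drive_tool --rows '[[[-0.0022,0,0.004],0],[[0,0,0.004],0],[[0,0,0.004],0],[[0,0,0.003],0],[[0,0,0.002],0],[[0,0,0],0],[[0,0,0],0]]'

```text
t: 13.35
tool_pos: [0.519, 0.3262, 0.1862]
tool_rot: [-0.092, -3.14, 0.0]
contact_force: [-0.1, -0.3, -1.9]
opening: 0.0591
grip_force: 44.8
```

>>> drive_tool --rows '[[[0,0,0.001],0],[[0,0,0],0],[[0,0,0],0]]'

```text
t: 13.65
tool_pos: [0.5192, 0.3263, 0.1856]
tool_rot: [0.092, 3.14, 0.0]
contact_force: [-0.4, 0.0, 0.2]
opening: 0.0595
grip_force: 44.7
```

>>> drive_tool --rows '[[[0,0,0],0],[[0,0,0],0],[[0,0,0],0],[[0,0,0],0],[[0,0,-0.03],0],[[0,0,-0.05],0],[[0,0,-0.05],0],[[0,0,0],0]]' --jaw 0

```text
t: 14.45
tool_pos: [0.5218, 0.3275, 0.3257]
tool_rot: [0.092, 3.126, 0.012]
contact_force: [1.3, 0.0, 1.2]
opening: 0.0855
grip_force: 0.0
```

Run:
```python
from h import *
d=snap('side','s6'); e=snap('top','t6'); f=snap('wrist','w6')
p=np.array([237,133]); g=lambda a,p,r:cv2.resize(a['image'][int(p[1])-r:int(p[1])+r,int(p[0])-r:int(p[0])+r],(400,400),interpolation=cv2.INTER_CUBIC)
cv2.imwrite('pics/v6.png',np.hstack([g(d,p,40),np.vstack([cv2.resize(f['image'],(400,300)),np.zeros((100,400,3),'uint8')])]))
plan((.416,-.299,.3,None))
```

```text
t 14.6 pos [0.519  0.3261 0.3153] toolx [-0.998  0.059 -0.   ] tooly [0.059 0.998 0.   ] z [ 0.  0. -1.] F [ 0.21 -0.43 -1.07] open 0.08547797467134997 grip 0.0 q [ 0.44  0.02  1.63 -0.    1.49 -1.07]
turn -0.0 shift [ 0.0661 -0.6301  0.0153] dist 0.634
```

View pics/v6.png

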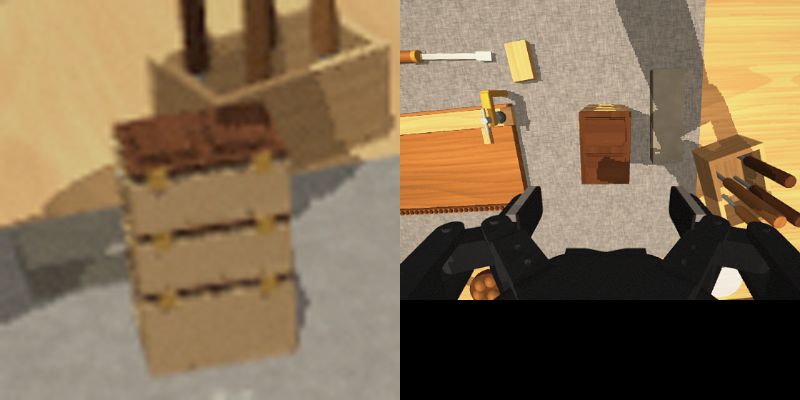

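>>> drive_tool --rows '[[[0,0,0],0.144],[[0,0,0],0.144],[[0,0,0],0.144],[[0,0,0],0.144],[[0,0,0],0.144],[[0,0,0],0.144],[[0,0,0],0.144],[[0,0,0],0.144],[[0,0,0],0.144],[[0,0,0],0.144]]'

```text
t: 15.6
tool_pos: [0.5182, 0.3257, 0.3121]
tool_rot: [-2.146, -2.292, 0.007]
contact_force: [-0.4, 0.2, 0.1]
opening: 0.0856
grip_force: 0.0
```

Run:
```python
from h import *
plan((.416,-.299,.27,4))
```

```text
t 15.6 pos [0.5182 0.3257 0.3121] toolx [-0.066  0.998 -0.002] tooly [ 0.998  0.066 -0.005] z [-0.004 -0.002 -1.   ] F [-0.36  0.17  0.12] open 0.08555932892948435 grip 0.0 q [0.44 0.02 1.63 0.   1.49 0.37]
turn -0.004 shift [-0.6161 -0.1455  0.0421] dist 0.634
```

>>> drive_tool --rows '[[[-0.0411,-0.0097,0.0028],0],[[-0.0411,-0.0097,0.0028],0],[[-0.0411,-0.0097,0.0028],0],[[-0.0411,-0.0097,0.0028],0],[[-0.0411,-0.0097,0.0028],0],[[-0.0411,-0.0097,0.0028],0],[[-0.0411,-0.0097,0.0028],0],[[-0.0411,-0.0097,0.0028],0],[[-0.0411,-0.0097,0.0028],0],[[-0.0411,-0.0097,0.0028],0]]'

```text
t: 16.6
tool_pos: [0.4504, -0.092, 0.2846]
tool_rot: [-2.138, -2.297, 0.002]
contact_force: [0.8, 0.1, -0.2]
opening: 0.0856
grip_force: 0.0
```

>>> drive_tool --rows '[[[-0.0411,-0.0097,0.0028],0],[[-0.0411,-0.0097,0.0028],0],[[-0.0411,-0.0097,0.0028],0],[[-0.0411,-0.0097,0.0028],0],[[-0.0411,-0.0097,0.0028],0],[[0,0,0],0],[[0,0,0],0]]'

```text
t: 17.3
tool_pos: [0.4173, -0.2992, 0.2707]
tool_rot: [-2.139, -2.294, -0.001]
contact_force: [0.4, 0.1, 0.2]
opening: 0.0858
grip_force: 0.0
```

Run:
```python
from h import *
st(); d=snap('wrist','w7'); cv2.imwrite('pics/v7.png',cv2.resize(d['image'],(800,600),interpolation=cv2.INTER_CUBIC))
```

```text
t 17.3 pos [ 0.4173 -0.2992  0.2707] toolx [-0.07   0.998  0.004] tooly [ 0.998  0.07  -0.003] z [-0.003  0.004 -1.   ] F [0.38 0.11 0.23] open 0.08581963466313164 grip 0.0 q [-0.77 -0.19  1.9   0.    1.44 -0.84]
```

View pics/v7.png

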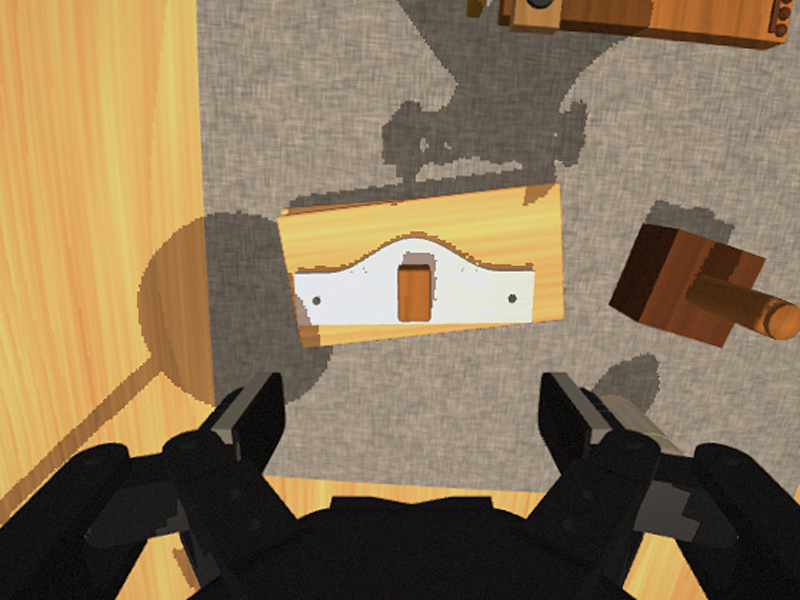

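Run:
```python
from h import *
a=load('w7'); k=1/1.42857
def m(n,p,z):
    w=px2w(a,np.array(p)*k,z); e=w[1]-w[0]; print(n,np.round(w[:,:2],4).tolist(),w.mean(0)[:2].round(4),'ang',np.degrees(np.arctan2(e[1],e[0])).round(2),'len',[round(float(np.linalg.norm(w[(i+1)%len(w)]-w[i])),4) for i in range(len(w))])
    return w
m('grip',[(398,272),(430,272),(430,321),(399,321)],.066)
m('straight',[(303,324),(531,323)],.044)
m('holes',[(317,300),(512,298)],.044)
m('blank2',[(279,214),(558,184),(564,318),(304,346)],.036)
m('scr',[(781,320)],.122)
c=m('grip',[(398,272),(430,272),(430,321),(399,321)],.066).mean(0)
plan((.416,-.2985,.122,4))
```

```text
grip [[0.4076, -0.2861], [0.4283, -0.2846], [0.4311, -0.318], [0.4103, -0.3194]] [ 0.4193 -0.302 ] ang 4.02 len [0.0208, 0.0334, 0.0208, 0.0335]
straight [[0.3403, -0.3337], [0.5061, -0.3212]] [ 0.4232 -0.3275] ang 4.3 len [0.1662, 0.1662]
holes [[0.3503, -0.3148], [0.4897, -0.3035]] [ 0.42   -0.3092] ang 4.63 len [0.1398, 0.1398]
blank2 [[0.3211, -0.2564], [0.5131, -0.2225], [0.5328, -0.318], [0.3391, -0.354]] [ 0.4265 -0.2877] ang 10.0 len [0.1951, 0.0975, 0.197, 0.0992]Traceback (most recent call last):
  File "<stdin>", line 10, in <module>
  File "<stdin>", line 4, in m
IndexError: index 1 is out of bounds for axis 0 with size 1
```

>>> drive_tool --rows '[[[-0.001,0,0.03],0],[[0,0,0.035],0],[[0,0,0.035],0],[[0,0,0.03],0],[[0,0,0.018],0],[[0,0,0],0],[[0,0,0],0]]'

```text
t: 18.05
tool_pos: [0.4186, -0.2991, 0.1252]
tool_rot: [-2.138, -2.301, -0.0]
contact_force: [-0.3, -1.1, 0.3]
opening: 0.0853
grip_force: 0.0
```

>>> drive_tool --rows '[[[0,0,0],0],[[0,0,0],0],[[0,0,0],0],[[0,0,0],0],[[0,0,0],0],[[0,0,0],0],[[0,0,0],0],[[0,0,0],0],[[0,0,0],0],[[0,0,0],0]]' --jaw 1 --grip_force 70

```text
t: 19.05
tool_pos: [0.4187, -0.3007, 0.1261]
tool_rot: [2.139, 2.299, 0.0]
contact_force: [-0.8, 1.2, 4.6]
opening: 0.0198
grip_force: 72.0
```

Run:
```python
from h import *
st()
```

```text
t 19.05 pos [ 0.4187 -0.3007  0.1261] toolx [-0.072  0.997 -0.001] tooly [0.997 0.072 0.001] z [ 0.001 -0.001 -1.   ] F [-0.79  1.2   4.64] open 0.019832615996932087 grip 72.01835632324219 q [-0.77 -0.03  2.01  0.    1.16 -0.84]
```

>>> drive_tool --rows '[[[0,0,-0.02],0],[[0,0,-0.03],0],[[0,0,-0.03],0],[[0,0,-0.03],0],[[0,0,0],0],[[0,0,0],0]]'

```text
t: 19.65
tool_pos: [0.4179, -0.2999, 0.2338]
tool_rot: [-2.139, -2.299, 0.0]
contact_force: [-0.3, 0.0, -4.8]
opening: 0.0198
grip_force: 70.9
```

Run:
```python
from h import *
st(); d=snap('top','t8'); s=snap('side','s8'); 
A=cv2.resize(d['image'][150:260,185:345],None,fx=4,fy=4,interpolation=cv2.INTER_CUBIC)
cv2.imwrite('pics/v8.png',A)
```

```text
t 19.65 pos [ 0.4179 -0.2999  0.2338] toolx [-0.072  0.997  0.001] tooly [ 0.997  0.072 -0.001] z [-0.001  0.001 -1.   ] F [-0.27  0.02 -4.8 ] open 0.019758870247739074 grip 70.9008264541626 q [-0.77 -0.16  1.94 -0.    1.37 -0.84]
```

View pics/v8.png

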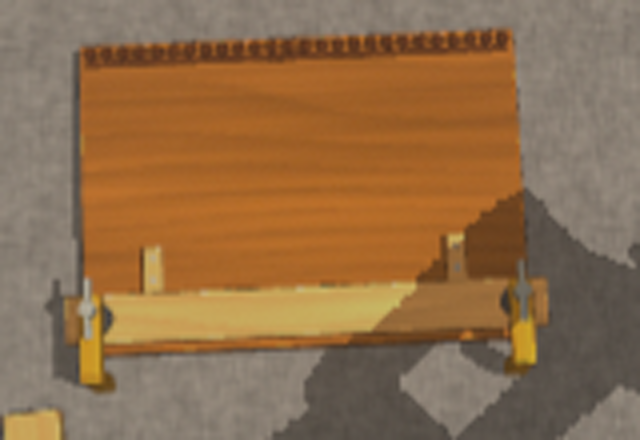

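Run:
```python
from h import *
a=load('t8')
def m(n,p,z):
    w=px2w(a,(np.array(p)+.5)/4-.5+[185,150],z); e=w[-1]-w[0]; print(n,np.round(w[:,:2],4).tolist(),w.mean(0)[:2].round(4),'ang',np.degrees(np.arctan2(e[1],e[0])).round(2)+90)
m('far',[(80,48),(513,31)],.022)
m('batten',[(115,293),(497,279)],.034)
m('stopends',[(143,246),(161,246),(447,235),(464,234)],.028)
m('near',[(108,345),(505,333)],.02)
m('left',[(80,48),(84,280)],.02)
m('right',[(513,31),(525,270)],.02)
# template check in side/top
p=w2px(a,[.418,-.30,.17]);print(p)
```

```text
far [[0.6567, 0.1678], [0.6603, -0.111]] [0.6585 0.0284] ang 0.7399999999999949
batten [[0.495, 0.1449], [0.4972, -0.0928]] [0.4961 0.0261] ang 0.5300000000000011
stopends [[0.5253, 0.1278], [0.525, 0.1165], [0.527, -0.0631], [0.5273, -0.0738]] [0.5261 0.0269] ang 0.5799999999999983
near [[0.4644, 0.1511], [0.4651, -0.0976]] [0.4647 0.0268] ang 0.15000000000000568
left [[0.6573, 0.1681], [0.506, 0.166]] [0.5817 0.167 ] ang -89.21000000000001
right [[0.6609, -0.1112], [0.5047, -0.1119]] [ 0.5828 -0.1115] ang -89.74000000000001
[[409.64559272 242.78913187]]
```

Run:
```python
from h import *
plan((.524,.0267,.27,None),(.524,.0267,.15,-89.7))
```

```text
t 19.75 pos [ 0.4172 -0.2992  0.232 ] toolx [-0.072  0.997  0.004] tooly [ 0.997  0.072 -0.003] z [-0.004  0.004 -1.   ] F [-0.22 -0.67 -3.28] open 0.019963972564000475 grip 70.8786392211914 q [-0.77 -0.16  1.94 -0.    1.37 -0.84]
turn -0.0 shift [ 0.3174  0.1299 -0.038 ] dist 0.345
turn -1.504 shift [0.   0.   0.12] dist 0.12
```

>>> drive_tool --rows '[[[0,0,-0.038],0],[[0.0353,0.0144,0],0],[[0.0353,0.0144,0],0],[[0.0353,0.0144,0],0],[[0.0353,0.0144,0],0],[[0.0353,0.0144,0],0],[[0.0353,0.0144,0],0],[[0.0353,0.0144,0],0],[[0.0353,0.0144,0],0],[[0.0353,0.0144,0],0]]'

```text
t: 20.75
tool_pos: [0.5239, 0.0276, 0.2701]
tool_rot: [-2.138, -2.297, 0.005]
contact_force: [0.7, 0.0, -4.2]
opening: 0.02
grip_force: 70.9
```

>>> drive_tool --rows '[[[0,0,0],0.136],[[0,0,0],0.136],[[0,0,0],0.136],[[0,0,0],0.136],[[0,0,0],0.136],[[0,0,0],0.136],[[0,0,0],0.136],[[0,0,0],0.136],[[0,0,0],0.136],[[0,0,0],0.136]]'

```text
t: 21.75
tool_pos: [0.5236, 0.026, 0.2699]
tool_rot: [-3.11, -0.434, 0.008]
contact_force: [-0.6, -0.2, -4.1]
opening: 0.0198
grip_force: 70.9
```

>>> drive_tool --rows '[[[0,0,0],0.136],[[0,0,0],0.136],[[0,0,0.03],0],[[0,0,0.03],0],[[0,0,0.03],0],[[0,0,0.02],0],[[0,0,0],0],[[0,0,0],0]]'

```text
t: 22.55
tool_pos: [0.5238, 0.026, 0.1615]
tool_rot: [-3.141, -0.017, 0.005]
contact_force: [0.3, 0.1, -3.1]
opening: 0.0204
grip_force: 70.8
```

Run:
```python
from h import *
plan((.524,.0267,.112,-89.7))
w=snap('wrist','w9');s=snap('side','s9')
cv2.imwrite('pics/v9.png',np.hstack([cv2.resize(w['image'][0:300],(448,240)),np.zeros((240,2,3),'uint8')]) if 0 else cv2.resize(w['image'][0:290],(784,406),interpolation=cv2.INTER_CUBIC))
```

```text
t 22.55 pos [0.5238 0.026  0.1615] toolx [ 1.     0.011 -0.003] tooly [ 0.011 -1.    -0.   ] z [-0.003  0.    -1.   ] F [ 0.29  0.11 -3.12] open 0.020357537013992042 grip 70.78533053398132 q [-0.09 -0.05  1.97 -0.    1.23  1.47]
turn 0.006 shift [ 0.0002 -0.0006  0.0495] dist 0.05
```

View pics/v9.png

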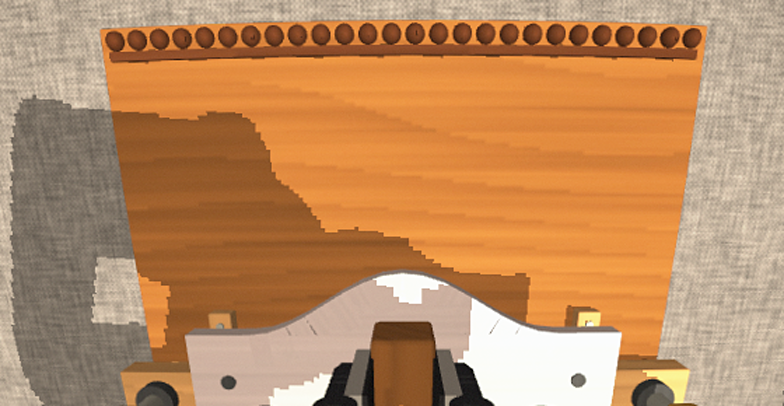

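Run:
```python
from h import *
a=load('w9')
def m(n,p,z):
    w=px2w(a,np.array(p)/1.4,z); e=w[-1]-w[0]; print(n,np.round(w[:,:2],4).tolist(),w.mean(0)[:2].round(4),'ang',np.degrees(np.arctan2(e[1],e[0])).round(2)+90)
m('tmpl ends',[(187,333),(620,328)],.0795)
m('holes',[(229,382),(578,380)],.0795)
m('peak',[(402,271)],.0795)
m('stopends',[(208,313),(232,313),(565,308),(598,308)],.028)
m('far',[(102,32),(705,28)],.022)
```

```text
tmpl ends [[0.5346, 0.1099], [0.5384, -0.0586]] [0.5365 0.0256] ang 1.3100000000000023
holes [[0.5138, 0.0954], [0.5162, -0.0449]] [0.515  0.0253] ang 0.980000000000004
peak [[0.56, 0.0262]] [0.56   0.0262] ang 90.0
stopends [[0.5261, 0.1257], [0.5262, 0.1131], [0.5307, -0.057], [0.5309, -0.0741]] [0.5285 0.0269] ang 1.3700000000000045
far [[0.6582, 0.1644], [0.6627, -0.1106]] [0.6605 0.0269] ang 0.9200000000000017
```

>>> drive_tool --rows '[[[0.002,-0.001,0.015],0],[[0,0,0.015],0],[[0,0,0.01],0],[[0,0,0.006],0],[[0,0,0.003],0],[[0,0,0],0],[[0,0,0],0],[[0,0,0],0]]'

```text
t: 23.45
tool_pos: [0.5272, 0.027, 0.1149]
tool_rot: [3.141, 0.017, 0.002]
contact_force: [1.0, -0.3, -4.3]
opening: 0.02
grip_force: 70.9
```

>>> drive_tool --rows '[[[0,0,0.002],0],[[0,0,0.002],0],[[0,0,0],0],[[0,0,0],0]]'

```text
t: 23.85
tool_pos: [0.5267, 0.027, 0.1102]
tool_rot: [3.142, 0.017, -0.0]
contact_force: [-0.2, -0.4, -2.5]
opening: 0.0201
grip_force: 70.9
```

>>> drive_tool --rows '[[[0,0,0.001],0],[[-0.001,0,0],0],[[-0.001,0,0],0],[[-0.001,0,0],0],[[0,0,0],0]]'

```text
t: 24.35
tool_pos: [0.5247, 0.0268, 0.1102]
tool_rot: [3.141, 0.017, 0.005]
contact_force: [3.2, 0.9, 1.0]
opening: 0.0201
grip_force: 71.5
```

>>> drive_tool --rows '[[[-0.001,0,0],0],[[-0.001,0,0],0],[[-0.001,0,0],0],[[0,0,0],0]]'

```text
t: 24.75
tool_pos: [0.523, 0.0268, 0.1105]
tool_rot: [3.141, 0.016, 0.012]
contact_force: [8.9, -0.4, -1.9]
opening: 0.0201
grip_force: 71.1
```

>>> drive_tool --rows '[[[0.001,0,0],0],[[0,0,0],0],[[0,0,0],0],[[0,0,0],0],[[0,0,0],0],[[0,0,-0.02],0],[[0,0,-0.04],0],[[0,0,-0.05],0],[[0,0,-0.05],0],[[0,0,0],0]]' --jaw 0

```text
t: 25.75
tool_pos: [0.5252, 0.0267, 0.2786]
tool_rot: [3.14, 0.017, 0.024]
contact_force: [0.8, 1.1, 0.8]
opening: 0.0854
grip_force: 0.0
```

Run:
```python
from h import *
st(); w=snap('wrist','w10'); crop(w,60,150,440,160,1.8,'v10'); s=snap('side','s10')
```

```text
t 25.75 pos [0.5252 0.0267 0.2786] toolx [1.    0.011 0.016] tooly [ 0.011 -1.     0.002] z [ 0.016 -0.001 -1.   ] F [0.79 1.11 0.76] open 0.08541919935900268 grip 0.0 q [-0.09 -0.18  1.88  0.    1.43  1.47]
```

View pics/v10.png

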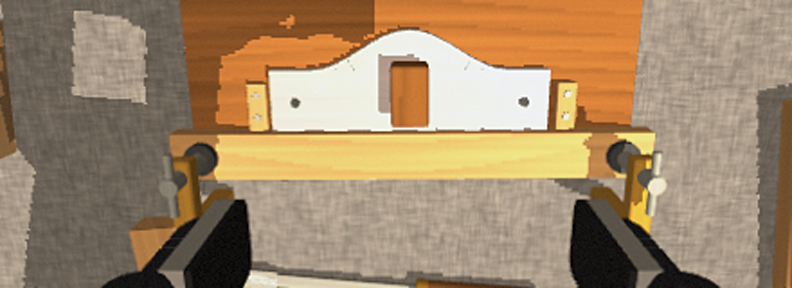

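Run:
```python
from h import *
a=load('w7'); s=load('side0');t=load('top0'); k=.7
for z in(.115,.120,.125):
  print(z,'w7',px2w(a,[(781*k,320*k)],z)[0,:2],'side',px2w(s,[(538*k,392*k)],z)[0,:2],'top',px2w(t,[((177.5/3.8-.5+345),(75.5/3.8-.5+140))],z)[0,:2])
print('stand w7',px2w(a,np.array([(652,223),(764,257),(722,347)])*k,.05)[:,:2].round(4).tolist())
print('glue',px2w(t,[(632*k,248*k)],.08)[0])
w=load('w10'); p=np.array([(269,70),(549,70)])/1.8+[60,150]
print('tmpl ends',px2w(w,p,.028)[:,:2],'peak',px2w(w,np.array([(407,30)])/1.8+[60,150],.028)[0,:2],'stops',px2w(w,np.array([(247,82),(577,80)])/1.8+[60,150],.028)[:,:2])
plan((.52,.0268,.32,None),(.62,-.285,.27,-11),(.62,-.285,.142,-11))
```

```text
0.115 w7 [ 0.62824464 -0.28830367] side [ 0.62660141 -0.28425657] top [ 0.62357013 -0.28809732]
0.12 w7 [ 0.62349276 -0.28706099] side [ 0.62384723 -0.28759812] top [ 0.62215862 -0.28673811]
0.125 w7 [ 0.61874088 -0.28581831] side [ 0.62109306 -0.29093967] top [ 0.62074711 -0.2853789 ]
stand w7 [[0.5768, -0.2431], [0.6632, -0.2598], [0.6499, -0.3282]]
glue [ 0.59430357 -0.4214744   0.08      ]
tmpl ends [[ 0.53447351  0.11111512]
 [ 0.53619665 -0.05812923]] peak [0.55922794 0.02793028] stops [[ 0.52696604  0.12498586]
 [ 0.53025159 -0.07573276]]
t 25.85 pos [0.5224 0.0269 0.2712] toolx [1.    0.011 0.004] tooly [ 0.011 -1.     0.   ] z [ 0.004 -0.    -1.   ] F [ 0.07  0.44 -0.52] open 0.08546702823433931 grip 0.0 q [-0.09 -0.17  1.88 -0.    1.43  1.47]
turn -0.0 shift [-0.0024  0.0001 -0.0488] dist 0.049
turn -1.368 shift [-0.287   0.1577  0.05  ] dist 0.331
turn -0.0 shift [0.    0.    0.128] dist 0.128
```

>>> drive_tool --rows '[[[0,0,0],-0.137],[[0,0,0],-0.137],[[0,0,0],-0.137],[[0,0,0],-0.137],[[0,0,0],-0.137],[[0,0,0],-0.137],[[0,0,0],-0.137],[[0,0,0],-0.137],[[0,0,0],-0.137],[[0,0,0],-0.135]]'

```text
t: 26.85
tool_pos: [0.5205, 0.027, 0.2662]
tool_rot: [-2.416, -2.003, 0.006]
contact_force: [0.3, 0.4, 0.3]
opening: 0.0855
grip_force: 0.0
```

>>> drive_tool --rows '[[[-0.0319,0.0176,0],0],[[-0.0319,0.0176,0],0],[[-0.0319,0.0176,0],0],[[-0.0319,0.0176,0],0],[[-0.0319,0.0176,0],0],[[-0.0319,0.0176,0],0],[[-0.0319,0.0176,0],0],[[-0.0319,0.0176,0],0],[[-0.0319,0.0176,0],0],[[0,0,0],0]]'

```text
t: 27.85
tool_pos: [0.6218, -0.2885, 0.2655]
tool_rot: [-2.425, -1.991, 0.004]
contact_force: [-0.6, -0.2, -0.1]
opening: 0.0855
grip_force: 0.0
```

Run:
```python
from h import *
plan((.622,-.286,.142,-11))
w=snap('wrist','w11')
# dome/handle colour check: orange-brown blob near predicted position
for z in(.05,.119,.125): print(w2px(w,[.622,-.286,z]))
h=cv2.cvtColor(w['image'],cv2.COLOR_BGR2HSV); x,y=w2px(w,[.622,-.286,.119])[0].astype(int)
print(h.shape); 
for r in range(y-40,y+41,8): print(r,' '.join('%3d/%3d'%(h[r,c,1],h[r,c,2]) for c in range(x-48,x+49,8)))
```

```text
t 27.85 pos [ 0.6218 -0.2885  0.2655] toolx [0.195 0.981 0.   ] tooly [ 0.981 -0.195 -0.004] z [-0.004  0.001 -1.   ] F [-0.56 -0.22 -0.09] open 0.08552799778288733 grip 0.0 q [-0.54  0.22  1.5  -0.    1.43 -0.35]
turn -0.004 shift [ 0.0025 -0.0002  0.1235] dist 0.123
[[288.06707832 199.07482305]]
[[287.76281388 219.46452199]]
[[287.7276892  221.81794095]]
(420, 560, 3)
179  48/165  50/173 181/121 178/110 180/109 186/118 185/ 62 177/ 69 192/ 69 181/121 183/114  47/170  52/158
187  48/171  50/159 188/118 192/109 181/107 180/123 191/ 64 183/ 71 170/ 69 184/122 180/116  50/154  50/148
195  51/161  51/166 189/120 182/109 185/106 197/ 79 175/ 86 180/ 82 187/123 181/121 183/114  46/154  49/136
203  47/172  53/165 184/119 181/111 183/107 187/ 82 186/ 85 187/ 82 183/120 182/122 191/115  50/152  50/170
211  47/172  46/165 184/118 186/111 194/105 182/108 185/165 189/146 198/102 185/117 181/114  51/159  44/149
219  54/179  52/185 191/120 179/111 175/109 192/165 186/200 186/174 184/ 86 175/121 186/114  50/154  48/153
227  50/170  51/160 190/121 199/105 189/105 188/170 188/208 186/180 181/117 183/114 183/113  50/173  50/169
235  48/165  54/160  47/167  48/182  45/169  47/175 169/169  46/165  46/162  48/166  45/171  48/159  51/161
243  49/160  50/167  47/157  49/162  48/161  50/178  50/167  50/173  48/170  51/176  49/165  53/165  50/167
251  48/165  51/169  50/175  48/169  48/165  49/162  49/178  50/113  53/ 97  52/103  52/152  49/165  48/158
259  51/164  50/167  52/167  49/166  49/165  50/113  54/100  49/104  51/106  51/110  50/170  50/173  50/158
```

>>> drive_tool --rows '[[[0.002,0,0.03],0],[[0,0,0.03],0],[[0,0,0.03],0],[[0,0,0.02],0],[[0,0,0.013],0],[[0,0,0],0],[[0,0,0],0]]'

```text
t: 28.6
tool_pos: [0.6229, -0.2827, 0.1465]
tool_rot: [-2.424, -1.999, -0.0]
contact_force: [0.2, 0.8, 1.3]
opening: 0.0854
grip_force: 0.0
```

>>> drive_tool --rows '[[[0,0,0],0],[[0,0,0],0],[[0,0,0],0],[[0,0,0],0],[[0,0,0],0],[[0,0,0],0],[[0,0,0],0],[[0,0,0],0],[[0,0,0],0],[[0,0,0],0]]' --jaw 1 --grip_force 90

```text
t: 29.6
tool_pos: [0.6232, -0.2834, 0.147]
tool_rot: [2.423, 1.997, 0.001]
contact_force: [0.1, -0.4, 5.1]
opening: 0.021
grip_force: 87.1
```

Run:
```python
from h import *
st()
```

```text
t 29.6 pos [ 0.6232 -0.2834  0.147 ] toolx [ 0.191  0.982 -0.001] tooly [ 0.982 -0.191  0.001] z [ 0.001 -0.001 -1.   ] F [ 0.14 -0.41  5.11] open 0.021004688909259096 grip 87.12934020906687 q [-0.54  0.32  1.58 -0.    1.24 -0.34]
```

>>> drive_tool --rows '[[[0,0,-0.02],0],[[0,0,-0.03],0],[[0,0,-0.03],0],[[0,0,-0.03],0],[[0,0,-0.02],0],[[0,0,0],-0.104],[[0,0,0],-0.104],[[0,0,0],0]]'

```text
t: 30.4
tool_pos: [0.6223, -0.2829, 0.2747]
tool_rot: [-2.202, -2.237, 0.001]
contact_force: [-0.3, -0.0, -0.9]
opening: 0.0211
grip_force: 87.0
```

Run:
```python
from h import *
plan((.57,.107,.24,0.8),(.57,.107,.166,.8))
```

```text
t 30.4 pos [ 0.6223 -0.2829  0.2747] toolx [-0.016  1.     0.001] tooly [ 1.     0.016 -0.002] z [-0.002  0.001 -1.   ] F [-0.27 -0.   -0.95] open 0.02106358875554171 grip 87.02839884907007 q [-0.54  0.21  1.49  0.    1.44 -0.55]
turn 0.002 shift [ 0.3905 -0.0469  0.0347] dist 0.395
turn -0.0 shift [0.    0.    0.074] dist 0.074
```

>>> drive_tool --rows '[[[0.039,-0.0047,0],0],[[0.039,-0.0047,0],0],[[0.039,-0.0047,0],0],[[0.039,-0.0047,0],0],[[0.039,-0.0047,0],0],[[0.039,-0.0047,0],0],[[0.039,-0.0047,0],0],[[0.039,-0.0047,0],0],[[0.039,-0.0047,0],0],[[0.0395,-0.0047,0],0]]'

```text
t: 31.4
tool_pos: [0.5686, 0.1081, 0.275]
tool_rot: [-2.206, -2.235, 0.002]
contact_force: [0.7, -0.2, -0.9]
opening: 0.0215
grip_force: 87.1
```

>>> drive_tool --rows '[[[0,0,0],0],[[0,0,0.03],0],[[0,0,0.03],0],[[0,0,0.03],0],[[0,0,0.015],0],[[0,0,0],0],[[0,0,0],0],[[0,0,0],0]]'

```text
t: 32.2
tool_pos: [0.5708, 0.1064, 0.1733]
tool_rot: [2.203, 2.237, 0.004]
contact_force: [-0.5, 0.0, 0.8]
opening: 0.0212
grip_force: 87.1
```

Run:
```python
from h import *
st()
```

```text
t 32.2 pos [0.5708 0.1064 0.1733] toolx [-0.015  1.     0.   ] tooly [1.    0.015 0.003] z [ 0.003  0.    -1.   ] F [-0.49  0.04  0.81] open 0.021242382263837154 grip 87.13053208775818 q [ 0.06  0.06  1.83 -0.    1.25  0.04]
```

>>> drive_tool --rows '[[[0,0,0.005],0],[[0,0,0.005],0],[[0,0,0],0],[[0,0,0],0]]'

```text
t: 32.6
tool_pos: [0.5694, 0.1066, 0.161]
tool_rot: [-2.203, -2.239, 0.001]
contact_force: [0.5, -0.4, 0.2]
opening: 0.0209
grip_force: 87.1
```

>>> drive_tool --rows '[[[0,0,0.004],0],[[0,0,0],0],[[0,0,0],0],[[0,0,0],0]]'

```text
t: 33.0
tool_pos: [0.5695, 0.1066, 0.1572]
tool_rot: [-2.204, -2.239, 0.0]
contact_force: [-0.3, 0.6, -0.4]
opening: 0.021
grip_force: 87.1
```

>>> drive_tool --rows '[[[0,0,0.004],0],[[0,0,0],0],[[0,0,0],0],[[0,0,0],0]]'

```text
t: 33.4
tool_pos: [0.5697, 0.1065, 0.1535]
tool_rot: [2.203, 2.239, 0.0]
contact_force: [-0.1, -0.4, 0.9]
opening: 0.0212
grip_force: 87.2
```

>>> drive_tool --rows '[[[0,-0.006,0.0005],0],[[0,-0.006,0],0],[[0,-0.006,0],0],[[0,-0.006,0],0],[[0,-0.004,0],0],[[0,0,0],0],[[0,0,0],0]]'

```text
t: 34.1
tool_pos: [0.5405, 0.1061, 0.1521]
tool_rot: [-2.202, -2.238, 0.003]
contact_force: [-1.7, 0.1, 1.2]
opening: 0.0211
grip_force: 87.4
```

>>> drive_tool --rows '[[[0,-0.001,0],0],[[0,-0.001,0],0],[[0,-0.001,0],0],[[0,0,0],0]]'

```text
t: 34.5
tool_pos: [0.5388, 0.106, 0.1529]
tool_rot: [2.203, 2.239, 0.001]
contact_force: [0.8, 0.1, 2.2]
opening: 0.0216
grip_force: 87.3
```

>>> drive_tool --rows '[[[0,-0.0007,0],0],[[0,-0.0007,0],0],[[0,0,0],0],[[0,0,0],0]]'

```text
t: 34.9
tool_pos: [0.5372, 0.106, 0.1527]
tool_rot: [2.204, 2.239, 0.0]
contact_force: [0.7, -0.6, 1.2]
opening: 0.021
grip_force: 87.3
```

Run:
```python
from h import *
st()
```

```text
t 34.9 pos [0.5372 0.106  0.1527] toolx [-0.016  1.    -0.   ] tooly [1.    0.016 0.   ] z [ 0. -0. -1.] F [ 0.74 -0.62  1.18] open 0.020969651365967224 grip 87.29141456075013 q [ 0.06  0.01  1.92 -0.    1.21  0.04]
```

>>> drive_tool --rows '[[[0,-0.001,0],0],[[0,0,0],0],[[0,0,0],0]]'

```text
t: 35.2
tool_pos: [0.5367, 0.106, 0.1531]
tool_rot: [2.203, 2.238, 0.002]
contact_force: [2.5, -0.9, 0.8]
opening: 0.021
grip_force: 87.3
```

>>> drive_tool --rows '[[[0,-0.001,0],0],[[0,0,0],0],[[0,0,0],0]]'

```text
t: 35.5
tool_pos: [0.5362, 0.1061, 0.1535]
tool_rot: [2.202, 2.237, 0.004]
contact_force: [5.7, 1.0, 0.9]
opening: 0.021
grip_force: 87.3
```

```bash
cat > path.py <<'E'
import numpy as np
y=np.linspace(-85,85,3401)
x=8+np.where(abs(y)<60,12*(1+np.cos(2*np.pi*y/120)),0)
dx=np.gradient(x,y); n=np.hypot(1,dx)
px=x+3/n; py=y-3*dx/n
o=np.argsort(py); P=lambda q:np.interp(q,py[o],px[o])
q=78-2.8*np.arange(57)
X=P(q)
for i in range(1,57): print(i,round(q[i],1),'dx',round(X[i]-X[i-1],2),'slope',round((P(q[i]-.5)-P(q[i]+.5)),2))
E
python3 path.py
```

```text
1 75.2 dx 0.0 slope 0.0
2 72.4 dx 0.0 slope 0.0
3 69.6 dx 0.0 slope 0.0
4 66.8 dx 0.0 slope 0.0
5 64.0 dx 0.0 slope 0.0
6 61.2 dx 0.0 slope 0.0
7 58.4 dx 0.05 slope 0.06
8 55.6 dx 0.3 slope 0.16
9 52.8 dx 0.58 slope 0.25
10 50.0 dx 0.84 slope 0.34
11 47.2 dx 1.07 slope 0.42
12 44.4 dx 1.27 slope 0.49
13 41.6 dx 1.44 slope 0.54
14 38.8 dx 1.58 slope 0.58
15 36.0 dx 1.68 slope 0.61
16 33.2 dx 1.74 slope 0.63
17 30.4 dx 1.76 slope 0.63
18 27.6 dx 1.74 slope 0.61
19 24.8 dx 1.69 slope 0.59
20 22.0 dx 1.6 slope 0.55
21 19.2 dx 1.48 slope 0.51
22 16.4 dx 1.34 slope 0.45
23 13.6 dx 1.17 slope 0.38
24 10.8 dx 0.97 slope 0.31
25 8.0 dx 0.77 slope 0.23
26 5.2 dx 0.55 slope 0.15
27 2.4 dx 0.32 slope 0.07
28 -0.4 dx 0.08 slope -0.01
29 -3.2 dx -0.15 slope -0.1
30 -6.0 dx -0.38 slope -0.18
31 -8.8 dx -0.61 slope -0.26
32 -11.6 dx -0.83 slope -0.33
33 -14.4 dx -1.03 slope -0.4
34 -17.2 dx -1.22 slope -0.47
35 -20.0 dx -1.38 slope -0.52
36 -22.8 dx -1.52 slope -0.56
37 -25.6 dx -1.63 slope -0.6
38 -28.4 dx -1.71 slope -0.62
39 -31.2 dx -1.75 slope -0.63
40 -34.0 dx -1.76 slope -0.62
41 -36.8 dx -1.72 slope -0.6
42 -39.6 dx -1.65 slope -0.57
43 -42.4 dx -1.54 slope -0.53
44 -45.2 dx -1.4 slope -0.47
45 -48.0 dx -1.22 slope -0.4
46 -50.8 dx -1.0 slope -0.32
47 -53.6 dx -0.76 slope -0.23
48 -56.4 dx -0.5 slope -0.13
49 -59.2 dx -0.22 slope -0.03
50 -62.0 dx -0.01 slope 0.0
51 -64.8 dx 0.0 slope 0.0
52 -67.6 dx 0.0 slope 0.0
53 -70.4 dx 0.0 slope 0.0
54 -73.2 dx 0.0 slope 0.0
55 -76.0 dx 0.0 slope 0.0
56 -78.8 dx 0.0 slope 0.0
```

>>> drive_tool --rows '[[[0,0.0006,0],0],[[0,0,0],0],[[0,0,0],0],[[0,0,0],0]]'

```text
t: 35.9
tool_pos: [0.5364, 0.1061, 0.1532]
tool_rot: [2.203, 2.238, 0.003]
contact_force: [5.1, -0.1, 0.5]
opening: 0.0211
grip_force: 87.4
```

>>> drive_tool --rows '[[[-0.0028,0,0.0005],0],[[-0.0028,0,0.0005],0],[[-0.0028,0,0],0],[[-0.0028,0,0],0],[[-0.0028,0,0],0],[[-0.0028,0,0],0]]'

```text
t: 36.5
tool_pos: [0.5367, 0.0902, 0.1523]
tool_rot: [-2.204, -2.238, -0.006]
contact_force: [4.8, 4.8, 1.2]
opening: 0.0209
grip_force: 87.5
```

>>> drive_tool --rows '[[[0,0.0003,0],0],[[0,0,0],0]]'

```text
t: 36.7
tool_pos: [0.5368, 0.0898, 0.1521]
tool_rot: [2.204, 2.239, 0.004]
contact_force: [5.0, 2.4, 2.1]
opening: 0.0211
grip_force: 87.7
```

>>> drive_tool --rows '[[[-0.0028,0.0005,0],0],[[-0.0028,0.0003,0],0],[[-0.0028,0.0006,0],0],[[-0.0028,0.0008,0],0]]'

```text
t: 37.1
tool_pos: [0.5389, 0.0795, 0.152]
tool_rot: [-2.202, -2.237, -0.006]
contact_force: [4.8, 5.7, 1.9]
opening: 0.021
grip_force: 87.7
```

>>> drive_tool --rows '[[[-0.0028,0.0011,0],0],[[-0.0028,0.0013,0],0]]'

```text
t: 37.3
tool_pos: [0.541, 0.0741, 0.1517]
tool_rot: [-2.201, -2.236, -0.005]
contact_force: [3.5, 6.6, 2.6]
opening: 0.0209
grip_force: 87.7
```

>>> drive_tool --rows '[[[-0.0028,0.0017,0],0],[[-0.0028,0.0017,0],0],[[-0.0028,0.0018,0],0],[[-0.0028,0.0017,0],0]]'

```text
t: 37.7
tool_pos: [0.5471, 0.0629, 0.151]
tool_rot: [-2.2, -2.235, -0.0]
contact_force: [1.1, 6.2, 0.9]
opening: 0.0214
grip_force: 87.6
```

>>> drive_tool --rows '[[[-0.0028,0.0018,0],0],[[-0.0028,0.0017,0],0],[[-0.0028,0.0017,0],0],[[-0.0028,0.0016,0],0]]'

```text
t: 38.1
tool_pos: [0.5539, 0.0518, 0.1508]
tool_rot: [-2.2, -2.234, -0.0]
contact_force: [0.4, 5.9, 2.0]
opening: 0.0211
grip_force: 87.6
```

>>> drive_tool --rows '[[[-0.0028,0.0013,0],0],[[-0.0028,0.0012,0],0],[[-0.0028,0.0011,0],0],[[-0.0028,0.0009,0],0]]'

```text
t: 38.5
tool_pos: [0.5592, 0.0408, 0.1512]
tool_rot: [-2.2, -2.235, -0.002]
contact_force: [2.0, 5.2, 2.3]
opening: 0.0215
grip_force: 87.5
```

>>> drive_tool --rows '[[[-0.0028,0.0007,0],0],[[-0.0028,0.0005,0],0],[[-0.0028,0.0002,0],0],[[-0.0028,0.0001,0],0],[[-0.0028,-0.0002,0],0]]'

```text
t: 39.0
tool_pos: [0.5617, 0.0266, 0.1519]
tool_rot: [-2.202, -2.237, -0.006]
contact_force: [5.5, 6.5, 1.2]
opening: 0.0214
grip_force: 87.6
```

>>> drive_tool --rows '[[[-0.0028,-0.0001,0],0],[[-0.0028,-0.0003,0],0],[[-0.0028,-0.0005,0],0]]'

```text
t: 39.3
tool_pos: [0.5608, 0.0177, 0.1519]
tool_rot: [-2.203, -2.238, -0.004]
contact_force: [3.6, 1.6, 1.1]
opening: 0.021
grip_force: 87.7
```

>>> drive_tool --rows '[[[-0.0028,-0.0008,0],0],[[-0.0028,-0.001,0],0],[[-0.0028,-0.0012,0],0]]'

```text
t: 39.6
tool_pos: [0.5575, 0.0083, 0.1515]
tool_rot: [-2.203, -2.239, 0.001]
contact_force: [2.6, 2.3, 1.6]
opening: 0.0214
grip_force: 87.7
```

>>> drive_tool --rows '[[[-0.0024,-0.0018,0],0],[[-0.0026,-0.0018,0],0],[[-0.0026,-0.0016,0],0]]'

```text
t: 39.9
tool_pos: [0.5528, 0.0003, 0.1519]
tool_rot: [2.203, 2.239, 0.0]
contact_force: [3.6, 1.6, 1.9]
opening: 0.0216
grip_force: 87.6
```

>>> drive_tool --rows '[[[-0.0026,-0.0018,0],0],[[-0.0026,-0.0018,0],0],[[-0.0026,-0.0017,0],0],[[-0.0026,-0.0017,0],0]]'

```text
t: 40.3
tool_pos: [0.5463, -0.0102, 0.1521]
tool_rot: [2.203, 2.238, 0.002]
contact_force: [6.2, 2.1, 1.3]
opening: 0.021
grip_force: 87.5
```

>>> drive_tool --rows '[[[-0.0027,-0.0014,0],0],[[-0.0027,-0.0013,0],0],[[-0.0027,-0.0012,0],0],[[-0.0027,-0.001,0],0]]'

```text
t: 40.7
tool_pos: [0.5414, -0.0208, 0.1519]
tool_rot: [2.204, 2.239, 0.002]
contact_force: [4.8, 2.6, 1.1]
opening: 0.0211
grip_force: 87.4
```

>>> drive_tool --rows '[[[-0.0028,-0.001,0],0],[[-0.0028,-0.0007,0],0],[[-0.0028,-0.0005,0],0],[[-0.0028,-0.0002,0],0]]'

```text
t: 41.1
tool_pos: [0.5391, -0.0317, 0.1519]
tool_rot: [-2.204, -2.238, -0.003]
contact_force: [5.9, 4.3, 2.0]
opening: 0.0211
grip_force: 87.5
```

Now the flat end to about y = −80.

>>> drive_tool --rows '[[[-0.0026,0,0],0],[[-0.0026,0,0],0],[[-0.0026,0,0],0],[[-0.0026,0,0],0],[[-0.0026,0,0],0]]'

```text
t: 41.6
tool_pos: [0.5391, -0.0444, 0.1517]
tool_rot: [-2.203, -2.238, -0.003]
contact_force: [5.0, 5.0, 1.8]
opening: 0.0214
grip_force: 87.5
```

>>> drive_tool --rows '[[[-0.0026,0,0],0],[[-0.0026,0,0],0],[[-0.001,0,0],0],[[0,0,0],0],[[0,0,0],0]]'

```text
t: 42.1
tool_pos: [0.5392, -0.0511, 0.1517]
tool_rot: [-2.204, -2.239, -0.001]
contact_force: [4.2, 2.9, 2.3]
opening: 0.0213
grip_force: 87.6
```

Run:
```python
from h import *
st()
w=snap('wrist','w12');s=snap('side','s12');t=snap('top','t12')
```

```text
t 42.1 pos [ 0.5392 -0.0511  0.1517] toolx [-0.016  1.     0.   ] tooly [1.    0.016 0.   ] z [ 0.  0. -1.] F [4.18 2.94 2.27] open 0.02133512325285041 grip 87.63182317838073 q [-0.23  0.    1.93  0.    1.21 -0.25]
```

>>> drive_tool --rows '[[[0,0.005,0],0],[[0,0.01,0],0],[[0,0,-0.02],0],[[0,0,-0.04],0],[[0,0,-0.04],0],[[0,0,-0.03],0],[[0,0,0],0.104],[[0,0,0],0.104],[[0,0,0],0]]'

```text
t: 43.15
tool_pos: [0.5535, -0.0511, 0.2803]
tool_rot: [-2.422, -1.997, 0.005]
contact_force: [-0.3, 0.3, -0.6]
opening: 0.0214
grip_force: 87.4
```

Run:
```python
from h import *
plan((.6230,-.2834,.28,-11.1),(.6230,-.2834,.149,-11.1))
```

```text
t 43.15 pos [ 0.5535 -0.0511  0.2803] toolx [ 0.191  0.982 -0.001] tooly [ 0.982 -0.191 -0.004] z [-0.004 -0.    -1.   ] F [-0.34  0.31 -0.61] open 0.021449883608601443 grip 87.44383801706135 q [-0.23 -0.09  1.8  -0.    1.44 -0.03]
turn 0.002 shift [-0.2145  0.1129  0.0003] dist 0.242
turn -0.0 shift [0.    0.    0.131] dist 0.131
```

>>> drive_tool --rows '[[[-0.0306,0.0161,0],0],[[-0.0306,0.0161,0],0],[[-0.0306,0.0161,0],0],[[-0.0306,0.0161,0],0],[[-0.0306,0.0161,0],0],[[-0.0306,0.0161,0],0],[[-0.0306,0.0163,0],0],[[0,0,0],0],[[0,0,0],0]]'

```text
t: 44.05
tool_pos: [0.6236, -0.2831, 0.2797]
tool_rot: [-2.421, -1.996, 0.003]
contact_force: [-0.1, 0.0, -0.7]
opening: 0.0212
grip_force: 87.4
```

>>> drive_tool --rows '[[[0,0,0.03],0],[[0,0,0.03],0],[[0,0,0],0],[[0,0,0],0]]'

```text
t: 44.45
tool_pos: [0.6237, -0.2815, 0.2209]
tool_rot: [-2.421, -1.999, 0.002]
contact_force: [1.0, 0.6, 0.2]
opening: 0.0212
grip_force: 87.4
```

Run:
```python
from h import *
plan((.6230,-.2834,.149,-11.1))
```

```text
t 44.45 pos [ 0.6237 -0.2815  0.2209] toolx [0.189 0.982 0.001] tooly [ 0.982 -0.189 -0.003] z [-0.002  0.001 -1.   ] F [0.98 0.58 0.16] open 0.021200960808184215 grip 87.40294894203544 q [-0.53  0.25  1.54 -0.    1.36 -0.34]
turn 0.003 shift [-0.002  -0.0003  0.0719] dist 0.072
```

>>> drive_tool --rows '[[[-0.0013,0,0.01],0],[[0,0,0.01],0],[[0,0,0.01],0],[[0,0,0.01],0],[[0,0,0],0],[[0,0,0],0]]'

```text
t: 45.05
tool_pos: [0.6238, -0.2839, 0.1811]
tool_rot: [-2.423, -1.998, 0.001]
contact_force: [-0.5, -0.5, 0.1]
opening: 0.0212
grip_force: 87.4
```

>>> drive_tool --rows '[[[0,0,0.01],0],[[0,0,0.01],0],[[0,0,0],0],[[0,0,0],0]]'

```text
t: 45.45
tool_pos: [0.6237, -0.2838, 0.1608]
tool_rot: [-2.423, -1.998, 0.001]
contact_force: [-0.7, 0.2, -0.7]
opening: 0.0213
grip_force: 87.4
```

Run:
```python
from h import *
plan((.6230,-.2834,.149,-11.1))
```

```text
t 45.45 pos [ 0.6237 -0.2838  0.1608] toolx [0.191 0.982 0.   ] tooly [ 0.982 -0.191 -0.001] z [-0.001  0.001 -1.   ] F [-0.68  0.16 -0.71] open 0.021307757371422625 grip 87.40089431405067 q [-0.54  0.31  1.57 -0.    1.26 -0.34]
turn 0.002 shift [ 0.0002 -0.0007  0.0118] dist 0.012
```

>>> drive_tool --rows '[[[0,0,0.006],0],[[0,0,0.004],0],[[0,0,0.002],0],[[0,0,0],0],[[0,0,0],0]]'

```text
t: 45.95
tool_pos: [0.624, -0.284, 0.1497]
tool_rot: [2.424, 1.998, 0.0]
contact_force: [0.3, 0.5, 0.0]
opening: 0.0213
grip_force: 87.4
```

Ferrule in the hole without contact forces; lower the last 2 mm and release.

>>> drive_tool --rows '[[[0,0,0.002],0],[[0,0,0],0],[[0,0,0],0]]'

```text
t: 46.25
tool_pos: [0.624, -0.284, 0.1477]
tool_rot: [-2.424, -1.998, 0.0]
contact_force: [-0.3, -0.6, -1.1]
opening: 0.0214
grip_force: 87.4
```

>>> drive_tool --rows '[[[0,0,0],0],[[0,0,0],0],[[0,0,0],0],[[0,0,0],0],[[0,0,0],0],[[0,0,0],0],[[0,0,-0.03],0],[[0,0,-0.04],0],[[0,0,-0.04],0],[[0,0,0],0]]' --jaw 0

```text
t: 47.25
tool_pos: [0.6266, -0.2855, 0.2666]
tool_rot: [2.414, 1.99, 0.007]
contact_force: [0.6, 0.1, 1.3]
opening: 0.0854
grip_force: 0.0
```

Run:
```python
from h import *
w=snap('wrist','w13'); o,R=st()
h=cv2.cvtColor(w['image'],cv2.COLOR_BGR2HSV); a=cv2.cvtColor(load('w11')['image'],cv2.COLOR_BGR2HSV)
def blob(f):
    d=load(f); h=cv2.cvtColor(d['image'],cv2.COLOR_BGR2HSV); x,y=w2px(d,[.622,-.286,.119])[0].astype(int)
    m=np.zeros(h.shape[:2],bool); s=np.s_[y-50:y+50,x-50:x+50]; m[s]=(h[s][...,1]>150)&(h[s][...,2]>135)
    r,c=np.nonzero(m); p=[c.mean(),r.mean()]; print(f,len(r),p,c.min(),c.max(),r.min(),r.max(),px2w(d,[p],.12)[0].round(4))
blob('w11');blob('w13')
# template on panel now: white mask in the top view
t=snap('top','t13')
for f in('t13',):
    d=load(f);H=cv2.cvtColor(d['image'],cv2.COLOR_BGR2HSV);m=np.zeros(H.shape[:2],bool);m[185:240,215:310]=((H[...,1]<60)&(H[...,2]>120))[185:240,215:310]
    r,c=np.nonzero(m);print(len(r),c.min(),c.max(),r.min(),r.max()); w=px2w(d,np.c_[c,r].astype(float),.028);print(w[:,1].min(),w[:,1].max(),w[:,0].min(),w[:,0].max())
plan((.5235,.0266,.28,-89.4),(.5235,.0266,.112,None))
```

```text
t 47.3 pos [ 0.6256 -0.2849  0.263 ] toolx [ 0.191  0.982 -0.003] tooly [ 0.982 -0.191  0.008] z [ 0.007 -0.004 -1.   ] F [ 0.48 -0.29  0.28] open 0.08558927815014275 grip 0.0 q [-0.54  0.22  1.5   0.    1.41 -0.34]
w11 618 [np.float64(288.51618122977345), np.float64(222.0906148867314)] 275 302 207 235 [ 0.6222 -0.2878  0.12  ]
w13 584 [np.float64(280.80308219178085), np.float64(226.388698630137)] 267 294 211 239 [ 0.623  -0.2887  0.12  ]
1104 228 309 198 239
-0.09185651735520753 0.10900422736503107 0.4493584570410334 0.5561015021094856
t 47.35 pos [ 0.6246 -0.2843  0.2597] toolx [ 0.191  0.982 -0.001] tooly [ 0.982 -0.191  0.003] z [ 0.003 -0.002 -1.   ] F [-0.12 -0.8  -0.57] open 0.08511889049798455 grip 0.0 q [-0.54  0.22  1.5  -0.    1.41 -0.34]
turn 1.368 shift [-0.0978 -0.312  -0.0203] dist 0.328
turn -0.0 shift [0.    0.    0.168] dist 0.168
```

>>> drive_tool --rows '[[[0,0,0],0.137],[[0,0,0],0.137],[[0,0,0],0.137],[[0,0,0],0.137],[[0,0,0],0.137],[[0,0,0],0.137],[[0,0,0],0.137],[[0,0,0],0.137],[[0,0,0],0.137],[[0,0,0],0.135]]'

```text
t: 48.35
tool_pos: [0.6231, -0.2835, 0.2546]
tool_rot: [-3.139, -0.008, 0.006]
contact_force: [0.4, -0.8, -0.2]
opening: 0.0853
grip_force: 0.0
```

>>> drive_tool --rows '[[[-0.0109,-0.0347,-0.002],0],[[-0.0109,-0.0347,-0.002],0],[[-0.0109,-0.0347,-0.002],0],[[-0.0109,-0.0347,-0.002],0],[[-0.0109,-0.0347,-0.002],0],[[-0.0109,-0.0347,-0.002],0],[[-0.0109,-0.0347,-0.002],0],[[-0.0109,-0.0347,-0.002],0],[[-0.0109,-0.0347,-0.002],0],[[0,0,0],0]]'

```text
t: 49.35
tool_pos: [0.5206, 0.0304, 0.2736]
tool_rot: [-3.14, -0.024, 0.006]
contact_force: [0.4, -0.6, 0.3]
opening: 0.0853
grip_force: 0.0
```

Run:
```python
from h import *
plan((.5235,.0255,.112,-89.4))
w=snap('wrist','w14')
def tm(f):
    d=load(f);H=cv2.cvtColor(d['image'],cv2.COLOR_BGR2HSV);m=((H[...,1]<30)&(H[...,2]>190)).astype('uint8')
    n,l,s,c=cv2.connectedComponentsWithStats(m); 
    i=1+np.argmax([s[k,4] if 150<c[k][1]<260 else 0 for k in range(1,n)]); r,cc=np.nonzero(l==i); print(f,s[i])
    W=px2w(d,np.c_[cc,r].astype(float),.028); print('y',W[:,1].min().round(4),W[:,1].max().round(4),'x',W[:,0].min().round(4),W[:,0].max().round(4),'peak y',W[W[:,0]>W[:,0].max()-.0015,1].mean().round(4))
tm('w10');tm('w14')
```

```text
t 49.35 pos [0.5206 0.0304 0.2736] toolx [ 1.     0.015 -0.004] tooly [ 0.015 -1.    -0.001] z [-0.004  0.001 -1.   ] F [ 0.42 -0.58  0.28] open 0.08529409664393099 grip 0.0 q [-0.08 -0.18  1.88  0.    1.44  1.47]
turn 0.005 shift [0.0029 0.0049 0.1616] dist 0.162
w10 [ 210  167  156   56 5206]
y -0.0588 0.1108 x 0.497 0.559 peak y 0.027
w14 [ 215  159  160   57 5432]
y -0.0621 0.1085 x 0.4967 0.5587 peak y 0.0238
```

>>> drive_tool --rows '[[[0.0025,0.007,0.03],0],[[0,0,0.035],0],[[0,0,0.035],0],[[0,0,0.035],0],[[0,0,0.025],0],[[0,0,0],0],[[0,0,0],0]]'

```text
t: 50.1
tool_pos: [0.5247, 0.0196, 0.1149]
tool_rot: [-3.141, -0.015, 0.003]
contact_force: [1.3, -0.1, -0.3]
opening: 0.0855
grip_force: 0.0
```

>>> drive_tool --rows '[[[0,0,0],0],[[0,0,0],0],[[0,0,0],0],[[0,0,0],0],[[0,0,0],0],[[0,0,0],0],[[0,0,0],0],[[0,0,0],0],[[0,0,0],0],[[0,0,0],0]]' --jaw 1 --grip_force 70

```text
t: 51.1
tool_pos: [0.5258, 0.0213, 0.1171]
tool_rot: [-3.139, -0.017, -0.003]
contact_force: [-0.5, 4.2, 5.4]
opening: 0.0193
grip_force: 68.4
```

>>> drive_tool --rows '[[[0,0,-0.01],0],[[0,0,-0.03],0],[[0,0,-0.04],0],[[0,0,-0.04],0],[[0,0,-0.04],0],[[0,0,0],0],[[0,0,0],0]]'

```text
t: 51.8
tool_pos: [0.5249, 0.0201, 0.2757]
tool_rot: [3.141, 0.017, 0.001]
contact_force: [-0.6, -0.1, -5.4]
opening: 0.019
grip_force: 70.6
```

>>> drive_tool --rows '[[[0,0,0],-0.1415],[[0,0,0],-0.1415],[[0,0,0],-0.1415],[[0,0,0],-0.1415],[[0,0,0],-0.1415],[[0,0,0],-0.1415],[[0,0,0],-0.1415],[[0,0,0],-0.1415],[[0,0,0],-0.1415],[[0,0,0],-0.1415]]'

```text
t: 52.8
tool_pos: [0.5234, 0.0203, 0.2714]
tool_rot: [-2.367, -2.058, 0.008]
contact_force: [0.1, 0.4, -4.2]
opening: 0.0193
grip_force: 70.6
```

>>> drive_tool --rows '[[[0,0,0],-0.1415],[[0,0,0],-0.1415],[[0,0,0],0],[[0,0,0],0]]'

```text
t: 53.2
tool_pos: [0.524, 0.0203, 0.273]
tool_rot: [-2.064, -2.363, 0.004]
contact_force: [0.7, 0.3, -3.6]
opening: 0.0188
grip_force: 70.6
```

Run:
```python
from h import *
plan((.4236,-.293,.24,8),(.4236,-.293,.138,8))
```

```text
t 53.2 pos [0.524  0.0203 0.273 ] toolx [-0.135  0.991  0.001] tooly [ 0.991  0.135 -0.005] z [-0.005  0.    -1.   ] F [ 0.69  0.27 -3.61] open 0.018830062422634974 grip 70.57563543319702 q [-0.1  -0.17  1.88 -0.    1.44 -0.24]
turn -0.005 shift [-0.2963 -0.143   0.033 ] dist 0.331
turn -0.0 shift [0.    0.    0.102] dist 0.102
```

>>> drive_tool --rows '[[[-0.0329,-0.0159,0.0037],0],[[-0.0329,-0.0159,0.0037],0],[[-0.0329,-0.0159,0.0037],0],[[-0.0329,-0.0159,0.0037],0],[[-0.0329,-0.0159,0.0037],0],[[-0.0329,-0.0159,0.0037],0],[[-0.0329,-0.0159,0.0037],0],[[-0.0329,-0.0159,0.0037],0],[[-0.0329,-0.0159,0.0037],0],[[0,0,0],0]]'

```text
t: 54.2
tool_pos: [0.4222, -0.2956, 0.2409]
tool_rot: [-2.07, -2.36, 0.003]
contact_force: [1.0, 0.9, -3.7]
opening: 0.0191
grip_force: 70.6
```

>>> drive_tool --rows '[[[0,0,0.03],0],[[0,0,0.03],0],[[0,0,0.025],0],[[0,0,0.01],0],[[0,0,0.005],0],[[0,0,0],0],[[0,0,0],0]]'

```text
t: 54.9
tool_pos: [0.4249, -0.2932, 0.1439]
tool_rot: [2.062, 2.367, -0.0]
contact_force: [0.1, -0.8, -4.1]
opening: 0.0194
grip_force: 70.6
```

>>> drive_tool --rows '[[[0,0,0.004],0],[[0,0,0.003],0],[[0,0,0],0],[[0,0,0],0]]'

```text
t: 55.3
tool_pos: [0.424, -0.2927, 0.1354]
tool_rot: [-2.063, -2.369, -0.0]
contact_force: [-0.8, 0.2, -4.5]
opening: 0.0192
grip_force: 70.6
```

>>> drive_tool --rows '[[[0,0,0.002],0],[[0,0,0.001],0],[[0,0,0],0],[[0,0,0],0]]'

```text
t: 55.7
tool_pos: [0.4243, -0.2929, 0.1332]
tool_rot: [2.063, 2.369, -0.0]
contact_force: [-2.3, 2.0, 3.0]
opening: 0.0187
grip_force: 71.4
```

Contact at 0.133, as predicted. Release and lift.

>>> drive_tool --rows '[[[0,0,0],0],[[0,0,0],0],[[0,0,0],0],[[0,0,0],0],[[0,0,0],0],[[0,0,-0.03],0],[[0,0,-0.05],0],[[0,0,-0.05],0],[[0,0,0],0],[[0,0,0],0]]' --jaw 0

```text
t: 56.7
tool_pos: [0.4247, -0.2933, 0.2644]
tool_rot: [2.06, 2.366, -0.0]
contact_force: [0.3, 0.2, -1.1]
opening: 0.0858
grip_force: 0.0
```

Run:
```python
from h import *
st(); w=snap('wrist','w15'); s=snap('side','s15'); t=snap('top','t15')
H=cv2.cvtColor(w['image'],cv2.COLOR_BGR2HSV)
def big(m,z,n):
    k,l,s,c=cv2.connectedComponentsWithStats(m.astype('uint8')); i=1+np.argmax(s[1:,4]); r,cc=np.nonzero(l==i)
    b=cv2.boxPoints(cv2.minAreaRect(np.c_[cc,r].astype(np.float32))); W=px2w(w,b,z); print(n,s[i],W[:,:2].round(4).tolist(),W.mean(0)[:2].round(4))
roi=np.zeros(H.shape[:2],bool); roi[110:260,170:420]=1
big((H[...,1]<35)&(H[...,2]>185)&roi,.044,'template')
big((H[...,1]>90)&(H[...,2]>170)&roi,.036,'blank')
# stack region unchanged since s6? scriber region unchanged since s0?
a=load('s6')['image'];b=s['image']; p=[(197,93,277,175)]
print('stack diff',cv2.absdiff(a,b)[100:170,215:270].mean())
u=w2px(s,[.622,-.286,.09])[0].astype(int); d0=load('side0')['image']
print('scriber diff',cv2.absdiff(d0,b)[u[1]-30:u[1]+30,u[0]-25:u[0]+25].mean(), 'first',cv2.absdiff(d0,load('s6')['image'])[u[1]-30:u[1]+30,u[0]-25:u[0]+25].mean())
```

```text
t 56.7 pos [ 0.4247 -0.2933  0.2644] toolx [-0.138  0.99  -0.003] tooly [0.99  0.138 0.003] z [ 0.003 -0.003 -1.   ] F [ 0.32  0.2  -1.13] open 0.0857954494684752 grip 0.0 q [-0.75 -0.19  1.91 -0.    1.42 -0.89]
template [ 201  166  172   61 6323] [[0.3417, -0.3326], [0.338, -0.2717], [0.5017, -0.2491], [0.5146, -0.3089]] [ 0.424  -0.2906]
blank [ 185  139  204  104 9953] [[0.3187, -0.2528], [0.514, -0.2213], [0.5397, -0.3221], [0.326, -0.3567]] [ 0.4246 -0.2882]
stack diff 53.52813852813853
scriber diff 22.818666666666665 first 2.0185555555555554
```

Run:
```python
from h import *
t=load('t15');a=load('t8');s=load('s15');b=load('s8')
for n,X in(('stack',[.516,.325,.12]),('scr',[.622,-.286,.08]),('glue',[.594,-.42,.07]),('off',[.43,.19,.02]),('oil',[.4976,.435,.02])):
    for nm,P,Q in(('top',t,a),('side',s,b)):
        u=w2px(P,X)[0].astype(int); sl=np.s_[max(0,u[1]-25):u[1]+25,max(0,u[0]-25):u[0]+25]
        d=cv2.absdiff(P['image'][sl],Q['image'][sl]).max(2); print(n,nm,d.mean().round(1),(d>40).mean().round(3),'occl dark frac',(P['image'][sl].max(2)<50).mean().round(2),(Q['image'][sl].max(2)<50).mean().round(2))
```

```text
stack top 3.9 0.003 occl dark frac 0.01 0.01
stack side 53.6 0.675 occl dark frac 0.05 0.0
scr top 1.7 0.0 occl dark frac 0.01 0.01
scr side 3.8 0.004 occl dark frac 0.0 0.0
glue top 14.6 0.154 occl dark frac 0.06 0.03
glue side 1.9 0.0 occl dark frac 0.0 0.0
off top 1.2 0.0 occl dark frac 0.0 0.0
off side 66.3 0.576 occl dark frac 0.06 0.18
oil top 1.7 0.0 occl dark frac 0.01 0.01
oil side 47.4 0.535 occl dark frac 0.14 0.0
```

```bash
python3 -c "
from station import ctrl
print(ctrl.finish_job())"
```

```text
the job is handed in; nothing more can be done
None
```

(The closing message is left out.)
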